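Refill the carousel cup with wooden plugs

ROBOT

A 6-joint arm with a two-finger parallel gripper is mounted at the origin on the work surface. World frame = base frame: x ahead of the robot, y to its left, z up, the work surface at z = 0. Lengths are in m, angles in degrees, forces in N, time in s.
With the tool pointing down it reaches from about 0.4 to 0.825 m from the base axis. Payload 7 kg.
Tool frame: the origin (TCP) lies on the centre line of the jaws, within the pads' length; the fingertips stand 19 mm ahead of it and the grasp point (between the pads) is the TCP; z points along the fingers, y is the line along which they close (so a half turn about z gives the same grasp; the last joint's range is limited). The gripper opens to 88 mm and grips with 3 to 60 N. Pads are 19 mm wide; open, the fingers measure 130 mm over their backs; the gripper's body (78 mm by 193 mm) begins 47 mm behind the grasp point.
Start: joints at [-54.368, 20.546, 0.682, 0, -70.136, -16.507], TCP at [0.221, -0.638, 0.246] pointing down, gripper open.
Joint ranges: [-176.03, 176.03], [-82.01, 121.73], [-58.28, 71.71], [-173.87, 95.51], [-174.79, -0.11], [-173.66, 173.66]. Speed limits (degrees/s): [136.94, 136.94, 172.46, 180, 180, 180].

INTERFACE

Orientations are given as [roll, pitch, yaw] about the fixed x, y, z axes, in that order (R = Rz(yaw) Ry(pitch) Rx(roll)).
In Python, from plant import ctrl gives the robot as it stands.
- The arm moves only by the tool move_arm, never from a script. Its argument "motion" is a list of rows, each a list of 3 entries, a list of its own where there are three numbers: the shift along the tool's x, y, z in mm, then the turn, a rotation vector about the tool's x, y, z in degrees, then the closure, from 0 (fully open) to 1 (shut). A call has 1 to 10 rows; each row is the pose to reach, as a shift and turn from the pose commanded when the call began, along the tool's axes at that moment; what a row does not reach only later rows make up. A row lasts 1/12 s, in which the tool goes at most 41.7 mm and 7.16 degrees, less where a joint would pass 70% of its speed; a pose out of reach is approached as far as the arm can. A call with a gripper value outside its range is refused whole. The fingers move at their own pace and stop on an object; the grip force is fixed at half the most. Time passes only in rows, so rows that repeat a pose let the fingers close. It gives the time, the measured TCP pose, the force, the opening and the grip force at its end, in the units of the state.
- ctrl.get_obs(): the state, without advancing time (a new reading comes with each control period).
- ctrl.snapshot(name): name is "scene" or "top" or "wrist"; returns a dict with "color" (384x512x3 uint8, blue, green, red), "camera_matrix" (3x3 intrinsics, pixels), "cam_to_world" (4x4, takes a point from camera to world coordinates). Camera axes: x right, y up, looking along -z (the intrinsics and any distortion apply to the point x, -y, -z); pixel columns grow to the right and rows downward; lengths in m; the calibration is good to about 2 mm. A picture is of the moment at which its call begins. There is no depth.
- ctrl.close_job(): hands the job in; it is judged then, once.
The state is a dict: "clock": time; "joint_pos": joint angles; "qvel": joint speeds; "tau": joint torques, N m; "tool_pos": TCP position; "orientation": TCP orientation; "force": force on the tool from outside, world axes, zero at the start; "moment": the same for the moment, N m; "opening": finger opening in m; "gripper_force": force on a finger pad.
Only numpy, scipy, OpenCV 4.12 (cv2) and the standard library are available. Lean on these libraries where they do the work, as an engineer would, in place of code of your own. Each camera call takes 0.05 s, during which the arm holds its last target. There are 200 camera calls.

TASK

First turn the parts carousel by its black knob, anticlockwise seen from above, until it comes up against its stop and the empty red cup stands in the open slot of the clear guard. Then scoop up at least three of the wooden plugs from the blue tray with the metal scoop, carry them over in it together, and tip them into the red cup without spilling any plugs. Finally stand the scoop upright in the blue tray again, let go of it, and leave the stone, glue bottle and hand plane where they are.

Things in the scene. Friction and masses are not known exactly. Their poses are not given: they have to be found in the camera images.
- turntable (a joint): angle of the carousel's turntable about its vertical axis (rad), growing anticlockwise from above; at 1.35 it meets a hard stop and the red cup stands in the guard's slot. It turns stiffly (about 0.15 N m) and stays where left.
- carousel: fixed square wooden base 266 x 266 mm, 12 mm thick, origin at the centre of its underside, under the turntable's axis. Over it at 82 to 86 mm height lies a clear guard of the same outline on corner posts, with a slot 110 mm wide, open to the base's -x side, running from there to 23 mm beyond the axis. The turntable carries one empty red cup and two full grey ones (70 mm high).
- knob (a point): point to grip in the middle of the bar of the black knob, on the turntable's axis above the guard, 116 mm above the bench. The bar is 60 mm long along the point's x axis, 14 mm thick along its y, and spans heights 100 to 126 mm; it turns with the turntable.
- red_cup (a point): middle of the inside of the open red cup on the turntable, on the cup's axis, 22 mm above its inner floor and 47 mm above the bench, 80 mm from the turntable's axis. Inner radius 41 mm, outer 44 mm, rim 70 mm above the bench.
- tray: fixed open blue tray, outside 216 mm (its x) x 78 mm (its y) x 36 mm high, walls and floor 4 mm thick; origin at the centre of its underside. The plugs lie in its -x half, the scoop stands in its +x half.
- scoop: metal scoop, 160 g, origin on its underside, which is flat. Blade 62 mm wide (y), from the open mouth lip at x = -42 mm to the back wall's outer face at x = +38 mm; floor 2 mm thick, side walls 2 mm thick and 30 mm high (16 mm near the mouth), ending 12 mm short of the lip, back wall 3 mm thick and 40 mm high. Upright wooden handle above the back wall.
- scoop_handle (a point): a point in the middle of the scoop's handle, 85 mm above the scoop's underside and 36 mm behind its origin. The handle is 14 mm thick along the scoop's x, 28 mm wide along its y, and spans 50 to 110 mm above the underside.
- scoop_bowl (a point): middle of the scoop's bowl, 18 mm above its underside, straight above its origin.
- plug0: light wooden plug, 18 mm in diameter, 18 mm high along its z, both ends bevelled to a flat 8 mm across; origin at its centre; 12 g.
- plug1: light wooden plug, 18 mm in diameter, 18 mm high along its z, both ends bevelled to a flat 8 mm across; origin at its centre; 12 g.
- plug2: light wooden plug, 18 mm in diameter, 18 mm high along its z, both ends bevelled to a flat 8 mm across; origin at its centre; 12 g.
- plug3: light wooden plug, 18 mm in diameter, 18 mm high along its z, both ends bevelled to a flat 8 mm across; origin at its centre; 12 g.
- plug4: light wooden plug, 18 mm in diameter, 18 mm high along its z, both ends bevelled to a flat 8 mm across; origin at its centre; 12 g.
- stone: bystander: grey sharpening stone in a dark wooden block, 60 x 210 x 44 mm, origin under its centre
- glue: bystander: yellow glue bottle, 60 mm in diameter, 170 mm high, origin under its centre
- plane: bystander: wooden hand plane, 60 x 200 mm, about 95 mm high, origin under its centre
There are look-alikes about, which are no part of the job. There is more than one size of the tray; the job needs the largest.

How it is judged:
By the outcome, as a careful person would: the job done as asked, in the order asked, and still so for the second after the job is handed in, with the robot touching nothing.
It also fails if it takes over 64 s, if anything falls off the work surface, if the arm or the gripper's body presses on something with over 40 N, if the wrist force passes 120 N, or if a joint passes its speed limit or range.

## Working session

There is one attempt and no reset: what is moved stays moved. The work goes in short steps, Python scripts to look and compute and a tool call to move; the robot and the scene stay as the last step left them, time stands still between calls to the robot, and variables do not carry over. Pictures are saved under pics/ and viewed, at most 10 in all, crops included, and the job is handed in when it is done.

Besides the shell and the picture viewer there is one more tool, called after "Request:" by a JSON object that holds its "op" and its "data", one argument or row to a line. move_arm: Moves the arm, as the interface text tells. Its arguments: {"type":"object","properties":{"motion":{"type":"array"}},"required":["motion"]}

```bash
mkdir -p pics; ls
python3 - <<'E'
from plant import ctrl
import cv2,numpy as np
a=[]
for n in("scene","top"):
    s=ctrl.snapshot(n); np.savez(f"pics/{n}0.npz",**s); cv2.imwrite(f"pics/{n}0.png",s["color"])
    print(n,s["camera_matrix"].round(1).tolist(),s["cam_to_world"].round(3).tolist(),[k for k in s])
o=ctrl.get_obs(); print(o)
E
```

```text
pics
scene [[457.0, 0.0, 253.0], [0.0, 457.0, 190.6], [0.0, 0.0, 1.0]] [[0.324, -0.669, 0.669, 1.451], [0.946, 0.243, -0.215, -0.283], [-0.019, 0.702, 0.712, 1.086], [0.0, 0.0, 0.0, 1.0]] ['color', 'camera_matrix', 'cam_to_world']
top [[369.6, 0.0, 249.6], [0.0, 369.6, 194.4], [0.0, 0.0, 1.0]] [[0.03, 0.996, -0.079, 0.451], [-0.999, 0.028, -0.015, -0.001], [-0.013, 0.079, 0.997, 1.092], [0.0, 0.0, 0.0, 1.0]] ['color', 'camera_matrix', 'cam_to_world']
{'clock': 0.1, 'joint_pos': array([-5.43679184e+01,  2.05859752e+01,  6.38545474e-01, -1.72125792e-02,
       -7.01353708e+01, -1.65049687e+01]), 'qvel': array([-0.01757782, -0.00717248,  0.19685623,  0.13698221, -0.03481284,
       -0.05092068]), 'tau': array([ 4.32080069e-04, -5.84161878e+01,  2.93750685e+01,  7.01543033e+00,
        1.01429559e-02, -8.60570026e-05]), 'tool_pos': array([ 0.22099122, -0.63736447,  0.24472968]), 'orientation': array([ 1.79916014e+02, -8.01048535e-03, -1.60878742e+02]), 'force': array([-0.04536583,  0.70638922, -0.018042  ]), 'moment': array([-0.05166763, -0.02547465, -0.01462771]), 'gripper_force': 0.0, 'opening': 0.0877706567074285}
```

View pics/top0.png

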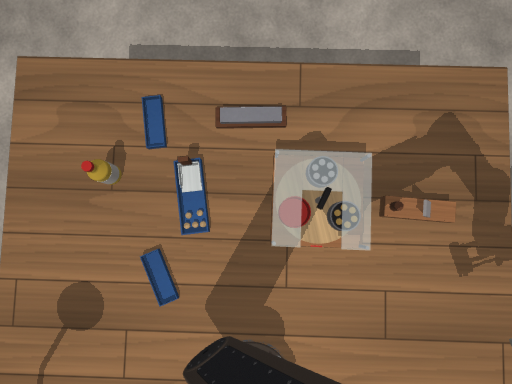

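View pics/scene0.png

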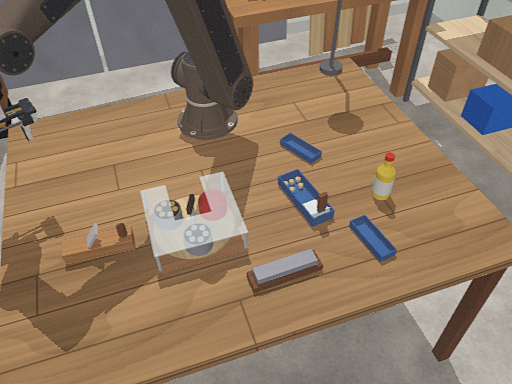

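The top view shows three blue trays at (154,122), (192,196) and (160,275). The middle one is the longest, about 78 px against about 53, and it holds the scoop (190,175) and the plugs (around 195,220), so it fits. The carousel is at (322,200), its black knob at (324,198), and the red cup at (294,212). I'll measure roughly and make one crop to confirm.

```bash
cat > h.py <<'E'
import numpy as np,cv2
from scipy.spatial.transform import Rotation as R
def ray(s,px):
    K=s["camera_matrix"];T=s["cam_to_world"]
    p=np.linalg.inv(K)@[px[0],px[1],1.]
    d=T[:3,:3]@[p[0],-p[1],-p[2]]
    return T[:3,3],d/np.linalg.norm(d)
def onz(s,px,z):
    o,d=ray(s,px);return o+d*(z-o[2])/d[2]
def tri(obs):
    A=0;b=0;rs=[ray(s,p) for s,p in obs]
    for o,d in rs:
        M=np.eye(3)-np.outer(d,d);A=A+M;b=b+M@o
    x=np.linalg.solve(A,b)
    return x,[1e3*np.linalg.norm(np.cross(x-o,d)) for o,d in rs]
def proj(s,X):
    T=s["cam_to_world"];c=T[:3,:3].T@(np.asarray(X)-T[:3,3]);K=s["camera_matrix"]
    return K[0,2]+K[0,0]*c[0]/-c[2],K[1,2]+K[1,1]*-c[1]/-c[2]
def load(n): return dict(np.load(f"pics/{n}.npz"))
def rel(pos,rpy,tp,trpy):
    "shift mm, rotvec deg in tool axes from pose to target"
    a=R.from_euler("xyz",rpy,degrees=True);b=R.from_euler("xyz",trpy,degrees=True)
    return (a.inv().apply(np.subtract(tp,pos))*1e3).round(1).tolist(),np.degrees((a.inv()*b).as_rotvec()).round(2).tolist()
def snap(ctrl,n,name):
    s=ctrl.snapshot(n);np.savez(f"pics/{name}.npz",**s);cv2.imwrite(f"pics/{name}.png",s["color"]);return s
def mask(s,lo,hi): return cv2.inRange(cv2.cvtColor(s["color"],cv2.COLOR_BGR2HSV),lo,hi)
def blobs(m,amin):
    cs=cv2.findContours(m,cv2.RETR_EXTERNAL,cv2.CHAIN_APPROX_NONE)[0]
    return sorted([c for c in cs if cv2.contourArea(c)>amin],key=cv2.contourArea,reverse=True)
E
python3 - <<'E'
from h import *; from plant import ctrl
t=load("top0");s=load("scene0")
w=snap(ctrl,"wrist","wrist0")
o=ctrl.get_obs();Rt=R.from_euler("xyz",o["orientation"],degrees=True)
T=w["cam_to_world"]
print("K",w["camera_matrix"].round(1).tolist(),"cam in tool mm",(Rt.inv().apply(T[:3,3]-o["tool_pos"])*1e3).round(1),"axes",(Rt.inv().as_matrix()@T[:3,:3]).round(3).tolist())
for c in blobs(mask(t,(105,120,40),(125,255,255)),300):
    r=cv2.minAreaRect(c);b=np.array([onz(t,p,.036)[:2] for p in cv2.boxPoints(r)])
    print("tray",np.round(r[0],1),b.mean(0).round(3),[np.linalg.norm(b[i]-b[i-1]).round(3) for i in(1,2)],b.round(3).tolist())
print("knob",tri([(t,(324,198)),(s,(191,204))]),onz(t,(324,198),.116))
print("red",onz(t,(294,212),.07))
c=cv2.resize(t["color"][80:260,130:390],None,fx=3,fy=3,interpolation=cv2.INTER_CUBIC);cv2.imwrite("pics/crop0.png",c)
E
```

```text
K [[268.8, 0.0, 257.1], [0.0, 268.8, 189.4], [0.0, 0.0, 1.0]] cam in tool mm [  66.8    1.3 -139.1] axes [[0.001, 0.968, 0.249], [1.0, -0.001, -0.001], [-0.0, 0.249, -0.968]]
tray [191.  195.8] [0.527 0.184] [np.float64(0.081), np.float64(0.214)] [[0.627, 0.241], [0.638, 0.16], [0.427, 0.128], [0.416, 0.207]]
tray [159.1 277. ] [0.294 0.265] [np.float64(0.06), np.float64(0.15)] [[0.35, 0.324], [0.374, 0.269], [0.238, 0.206], [0.215, 0.26]]
tray [153.5 121.3] [0.742 0.303] [np.float64(0.058), np.float64(0.153)] [[0.814, 0.342], [0.821, 0.285], [0.669, 0.264], [0.662, 0.321]]
knob (array([ 0.52596039, -0.17976302,  0.11242542]), [np.float64(3.047106714574127), np.float64(3.0471067145742445)]) [ 0.5248935  -0.18207855  0.116     ]
red [ 0.48727396 -0.10864158  0.07      ]
```

View pics/crop0.png

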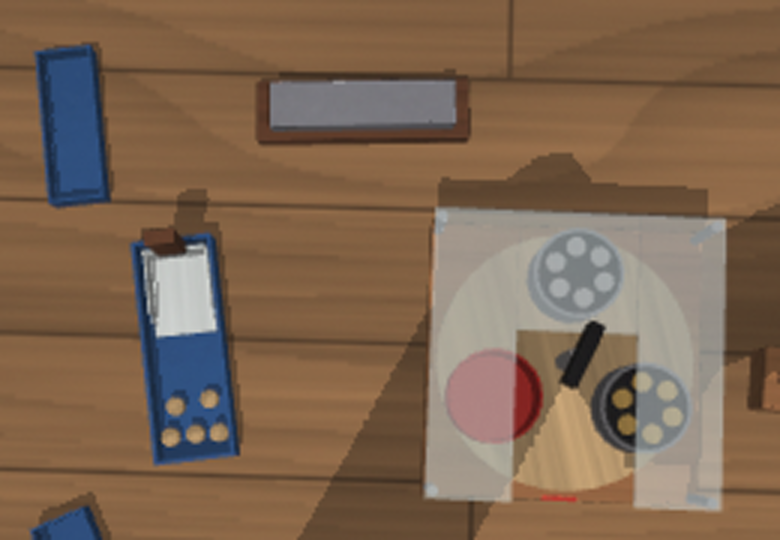

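The crop confirms the tray with scoop and plugs as the largest one, 214 x 81 mm measured. The scoop's mouth faces the plugs. The knob bar runs from about (570,380) to (597,325) in the crop. I'll move above the knob first.

Run:
```python
from h import *
print(rel([.221,-.638,.246],[180,0,-160.878],[.525,-.182,.23],[180,0,154]))
```

```text
([-436.6, 331.3, 16.0], [-0.0, -0.0, 45.12])
```

Request:
{"op": "move_arm", "data": {
  "motion": [
    [[-15,11,1],[0,0,2],0],
    [[-45,34,2],[0,0,5],0],
    [[-77,58,3],[0,0,9],0],
    [[-109,83,4],[0,0,12],0],
    [[-141,107,5],[0,0,15],0],
    [[-173,131,6],[0,0,19],0],
    [[-205,156,8],[0,0,22],0],
    [[-237,180,9],[0,0,25],0],
    [[-269,204,10],[0,0,29],0],
    [[-301,228,11],[0,0,32],0]
  ]
}}

```text
clock: 0.98
tool_pos: [0.4314, -0.3218, 0.2346]
orientation: [180.0, 0.0, 166.9]
force: [0.8, -1.0, -0.2]
opening: 0.0874
gripper_force: 0.0
```

Request:
{"op": "move_arm", "data": {
  "motion": [
    [[-29,17,1],[0,0,3],0],
    [[-58,34,2],[0,0,6],0],
    [[-87,51,3],[0,0,9],0],
    [[-110,60,4],[0,0,12],0],
    [[-120,65,5],[0,0,13],0],
    [[-120,65,5],[0,0,13],0]
  ]
}}

```text
clock: 1.48
tool_pos: [0.564, -0.2862, 0.2281]
orientation: [-180.0, -0.1, 154.2]
force: [-0.6, 0.1, -0.7]
opening: 0.0878
gripper_force: 0.0
```

Run:
```python
from h import *; from plant import ctrl
w=snap(ctrl,"wrist","w1");t=snap(ctrl,"top","t1")
o=ctrl.get_obs();print(o["clock"],o["tool_pos"].round(4),o["orientation"].round(2),o["joint_pos"].round(2))
```

```text
1.5833 [ 0.5618 -0.2869  0.2288] [-1.7999e+02 -9.0000e-02  1.5419e+02] [-9.3600e+00  1.7100e+01 -6.5500e+00 -1.0000e-02 -6.6450e+01 -1.0645e+02]
```

View pics/w1.png

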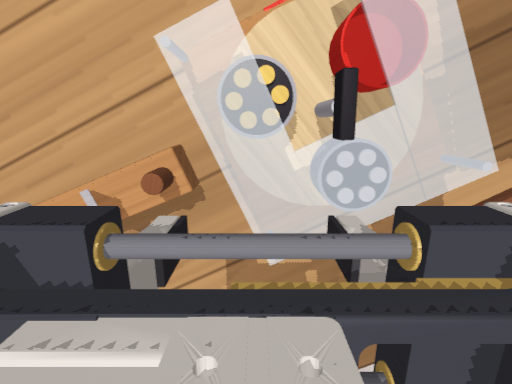

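The wrist view shows the knob bar at (345,68) to (344,140), the red cup at (378,40), the grey cups and the guard. I'm off to the side because the second call's axes had already turned. Next I'll move over the knob, measure it again, and triangulate from the two wrist views.

```bash
cat >> h.py <<'E'
def bar(s,c,r=60):
    g=s["color"].max(2)<45
    m=np.zeros(g.shape,np.uint8);x,y=map(int,c);m[max(0,y-r):y+r,x-r:x+r]=g[max(0,y-r):y+r,x-r:x+r]
    n,l,st,ce=cv2.connectedComponentsWithStats(m)
    k=l[y,x]
    return cv2.minAreaRect(np.argwhere(l==k)[:,::-1].astype(np.float32))
E
python3 - <<'E'
from h import *
w=load("w1");r=bar(w,(346,100));print(r)
b=np.array([onz(w,p,.126) for p in cv2.boxPoints(r)]);print(b.round(4).tolist(),b.mean(0))
print(rel([.5618,-.2869,.2288],[180,0,154.2],[.525,-.182,.2],[180,0,154]))
E
```

```text
((255.5, 191.5), (383.0, 511.0), 90.0)
[[0.3332, -0.398, 0.126], [0.5077, -0.0365, 0.126], [0.889, -0.1217, 0.126], [0.6368, -0.6446, 0.126]] [ 0.59166028 -0.30020862  0.126     ]
([78.8, 78.4, 28.8], [0.0, -0.0, 0.2])
```

Request:
{"op": "move_arm", "data": {
  "motion": [
    [[15,15,5],[0,0,0],0],
    [[40,40,15],[0,0,0],0],
    [[65,65,25],[0,0,0],0],
    [[77,77,28],[0,0,0],0],
    [[79,78,29],[0,0,0],0],
    [[79,78,29],[0,0,0],0]
  ]
}}

```text
clock: 2.08
tool_pos: [0.524, -0.1821, 0.2012]
orientation: [180.0, 0.0, 154.2]
force: [0.4, 0.9, 0.3]
opening: 0.0877
gripper_force: 0.0
```

```bash
sed -i 's/max(2)<45/max(2)<th/; s/def bar(s,c,r=60)/def bar(s,c,r=60,th=60)/' h.py
python3 - <<'E'
from h import *; from plant import ctrl
w2=snap(ctrl,"wrist","w2")
o=ctrl.get_obs();print(o["clock"],o["tool_pos"].round(4),o["orientation"].round(2),o["joint_pos"].round(2))
w=load("w1")
print(w["color"][80:130:10,346].tolist(),w["color"][100,325:370:4].max(1))
print(proj(w2,[.525,-.182,.126]))
cv2.imwrite("pics/w2c.png",cv2.resize(w2["color"][:260,120:400],None,fx=2,fy=2))
E
```

```text
2.1333 [ 0.5247 -0.1828  0.2014] [1.7998e+02 6.0000e-02 1.5417e+02] [ 1.0000e+00  1.1270e+01 -1.8250e+01  1.0000e-02 -6.0420e+01 -1.1683e+02]
[[56, 51, 54], [54, 51, 52], [52, 47, 49], [50, 46, 50], [49, 46, 48]] [215 144 122  26  33  53  52  47 140 167 177 180]
(np.float64(256.56794653656004), np.float64(204.83173223571038))
```

View pics/w2c.png

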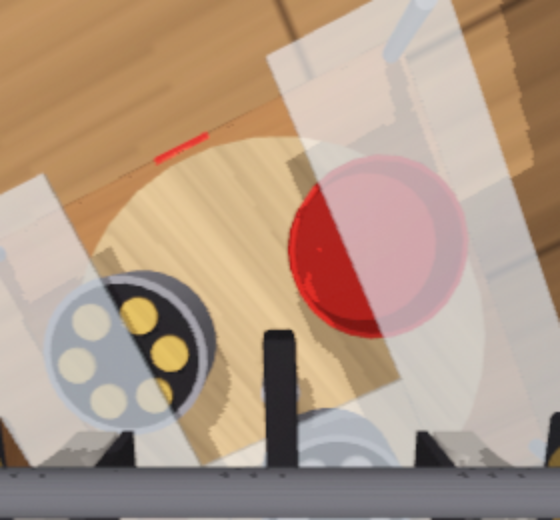

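The bar is vertical in the crop, with its end at (280,332), so it lies along the tool's x axis. The red stop mark is at (182,148) and the red cup at (378,245).

Run:
```python
from h import *
w=load("w1");w2=load("w2")
for s,c in((w,(346,100)),(w2,(259,180))):
    r=bar(s,c); bp=cv2.boxPoints(r); print(r)
    b=np.array([onz(s,p,.126) for p in bp]);print(b[:,:2].round(4).tolist(),b.mean(0).round(4))
# far end of bar top, triangulated in both wrist views
g=lambda s,x0,x1,y0,y1:[(np.argwhere(s["color"][y0:y1,x0:x1].max(2)<60)[:,0].min()+y0)]
print(g(w,338,354,40,120),g(w2,253,267,130,200))
print(tri([(w,(346,g(w,338,354,40,120)[0])),(w2,(259.5,g(w2,253,267,130,200)[0]))]))
# cup centre
t=load("top0")
for s in(w,w2):
    c=blobs(mask(s,(0,90,60),(6,255,255))|mask(s,(172,60,60),(180,255,255)),800)[0]
    e=cv2.minEnclosingCircle(c);print("cup",e,onz(s,e[0],.07).round(4))
print(onz(w,(257,98),.07)); 
# guard edges along slot: points in w2
f=lambda x,y:onz(w2,(120+x/2,y/2),.086).round(4)
print(f(268,57),f(400,380),f(43,175),f(205,465))
```

```text
((344.924560546875, 103.3093490600586), (22.272340774536133, 71.56290435791016), 2.38594388961792)
[[0.5464, -0.2028], [0.4931, -0.1788], [0.5018, -0.1624], [0.5557, -0.1853]] [ 0.5243 -0.1823  0.126 ]
((259.9643859863281, 199.03836059570312), (68.47157287597656, 15.3968505859375), 87.87889862060547)
[[0.4929, -0.1715], [0.4978, -0.1601], [0.5524, -0.1834], [0.5472, -0.1956]] [ 0.5226 -0.1777  0.126 ]
[np.int64(68)] [np.int64(165)]
(array([ 0.49751997, -0.16621419,  0.11267287]), [np.float64(0.2790788975265653), np.float64(0.2790788975264504)])
cup ((364.9112854003906, 46.585960388183594), 45.678924560546875) [ 0.4858 -0.127   0.07  ]
cup ((294.0, 130.0), 41.629417419433594) [ 0.4876 -0.1232  0.07  ]
[ 0.48284358 -0.24606124  0.07      ]
[ 0.3946 -0.1216  0.086 ] [ 0.5497 -0.1251  0.086 ] [ 0.3935 -0.2323  0.086 ] [ 0.5481 -0.2317  0.086 ]
```

Request:
{"op": "move_arm", "data": {
  "motion": [
    [[1,3,15],[0,0,-1],0],
    [[1,3,40],[0,0,-2],0],
    [[1,3,65],[0,0,-2],0],
    [[1,3,80],[0,0,-2],0],
    [[1,3,84],[0,0,-2],0],
    [[1,3,84],[0,0,-2],0.5],
    [[1,3,84],[0,0,-2],1],
    [[1,3,84],[0,0,-2],1],
    [[1,3,84],[0,0,-2],1],
    [[1,3,84],[0,0,-2],1]
  ]
}}

```text
clock: 2.97
tool_pos: [0.5262, -0.1794, 0.1176]
orientation: [180.0, 0.1, 156.1]
force: [0.2, -0.3, -0.3]
opening: 0.06
gripper_force: 0.0
```

Request:
{"op": "move_arm", "data": {
  "motion": [
    [[0,0,0],[0,0,0],1],
    [[0,0,0],[0,0,0],1],
    [[0,0,0],[0,0,0],1],
    [[0,0,0],[0,0,0],1],
    [[0,0,0],[0,0,0],1],
    [[0,0,0],[0,0,0],1],
    [[0,0,0],[0,0,0],1],
    [[0,0,0],[0,0,0],1]
  ]
}}

```text
clock: 3.63
tool_pos: [0.5253, -0.1799, 0.1165]
orientation: [-179.9, -0.0, 156.1]
force: [-0.5, -5.0, -0.3]
opening: 0.0159
gripper_force: 30.0
```

Request:
{"op": "move_arm", "data": {
  "motion": [
    [[0,0,0],[0,0,-3],1],
    [[0,0,0],[0,0,-9],1],
    [[0,0,0],[0,0,-15],1],
    [[0,0,0],[0,0,-21],1],
    [[0,0,0],[0,0,-27],1],
    [[0,0,0],[0,0,-33],1],
    [[0,0,0],[0,0,-39],1],
    [[0,0,0],[0,0,-45],1],
    [[0,0,0],[0,0,-50],1],
    [[0,0,0],[0,0,-50],1]
  ]
}}

```text
clock: 4.47
tool_pos: [0.5253, -0.1808, 0.1165]
orientation: [-179.9, -0.1, -153.6]
force: [0.1, -10.9, -2.6]
opening: 0.0157
gripper_force: 30.0
```

Run:
```python
from h import *; from plant import ctrl
o=ctrl.get_obs();print(o["clock"],o["tool_pos"].round(4),o["orientation"].round(2),o["moment"].round(2),o["opening"])
w=load("w2");p=onz(w,(309,122.5),.07);print(p,np.degrees(np.arctan2(p[1]+.179,p[0]-.525)))
```

```text
4.4667 [ 0.5253 -0.1808  0.1165] [-1.7993e+02 -9.0000e-02 -1.5357e+02] [-3.9   0.12  0.03] 0.015668494239493864
[ 0.48745383 -0.10715126  0.07      ] 117.59032529448582
```

Request:
{"op": "move_arm", "data": {
  "motion": [
    [[0,0,0],[0,0,-3],1],
    [[0,0,0],[0,0,-6],1],
    [[0,0,0],[0,0,-8],1],
    [[0,0,0],[0,0,-10],1],
    [[0,0,0],[0,0,-11],1],
    [[0,0,0],[0,0,-12],1],
    [[0,0,0],[0,0,-12],1]
  ]
}}

```text
clock: 5.05
tool_pos: [0.5254, -0.1809, 0.1166]
orientation: [-179.9, -0.1, -141.8]
force: [0.8, -12.2, -3.1]
opening: 0.0159
gripper_force: 30.0
```

Run:
```python
from h import *; from plant import ctrl
o=ctrl.get_obs();print(o["clock"],o["tool_pos"].round(4),o["orientation"].round(2),o["moment"].round(2),o["force"].round(1),o["opening"])
```

```text
5.05 [ 0.5254 -0.1809  0.1166] [-1.7993e+02 -1.0000e-01 -1.4183e+02] [-4.35 -0.11 -0.05] [  0.8 -12.2  -3.1] 0.01586002376484604
```

Request:
{"op": "move_arm", "data": {
  "motion": [
    [[0,0,0],[0,0,-1],1],
    [[0,0,0],[0,0,-2],1],
    [[0,0,0],[0,0,-3],1],
    [[0,0,0],[0,0,-4],1],
    [[0,0,0],[0,0,-4],1]
  ]
}}

```text
clock: 5.47
tool_pos: [0.5255, -0.181, 0.1166]
orientation: [-179.9, -0.1, -137.8]
force: [0.4, -11.8, -2.0]
opening: 0.0155
gripper_force: 30.0
```

Run:
```python
from h import *; from plant import ctrl
o=ctrl.get_obs();print(o["clock"],o["tool_pos"].round(4),o["orientation"].round(2),o["moment"].round(2),o["force"].round(1),o["opening"])
```

```text
5.4667 [ 0.5255 -0.181   0.1166] [-1.7994e+02 -1.0000e-01 -1.3784e+02] [-4.54 -0.16 -0.24] [  0.4 -11.8  -2. ] 0.01554967099487444
```

Request:
{"op": "move_arm", "data": {
  "motion": [
    [[0,0,0],[0,0,-1],1],
    [[0,0,0],[0,0,-2],1],
    [[0,0,0],[0,0,-3],1],
    [[0,0,0],[0,0,-3],1]
  ]
}}

```text
clock: 5.8
tool_pos: [0.5257, -0.1809, 0.1166]
orientation: [-179.9, -0.1, -134.9]
force: [1.4, -11.1, -2.0]
opening: 0.0162
gripper_force: 30.2
```

Run:
```python
from h import *; from plant import ctrl
o=ctrl.get_obs();print(o["clock"],o["tool_pos"].round(4),o["orientation"].round(2),o["moment"].round(2),o["force"].round(1),o["opening"])
s=snap(ctrl,"scene","s3");w=snap(ctrl,"wrist","w3")
cv2.imwrite("pics/c3.png",np.hstack([cv2.resize(w["color"],(800,600))[:420,:400],cv2.resize(s["color"][150:290,110:270],(400,350))[:350].repeat(1,0) if 0 else cv2.resize(s["color"][160:280,130:250],(420,420))]))
```

```text
5.8 [ 0.5257 -0.1809  0.1166] [-1.7993e+02 -8.0000e-02 -1.3486e+02] [-4.3  -0.4  -0.42] [  1.4 -11.1  -2. ] 0.01618341154780301
```

View pics/c3.png

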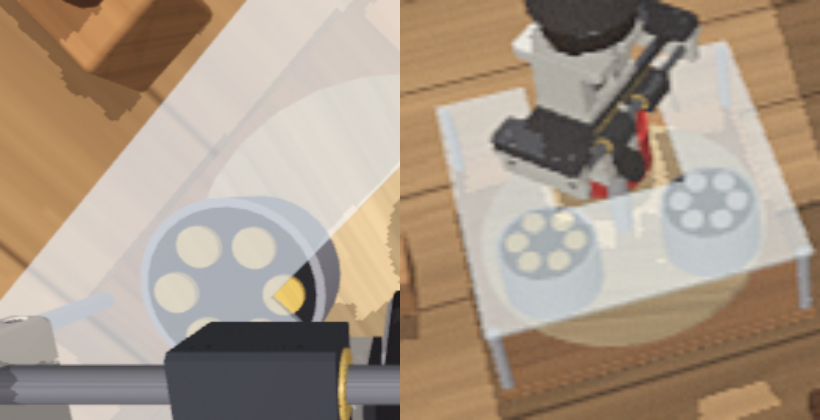

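Run:
```python
from h import *
w=load("w3")
m=mask(w,(0,90,50),(6,255,255))|mask(w,(172,60,50),(180,255,255))
for c in blobs(m,100)[:4]:
    e=cv2.minEnclosingCircle(c);x,y,W,H=cv2.boundingRect(c);p=onz(w,e[0],.07);print(cv2.contourArea(c),e,(x,y,W,H),p.round(4),np.degrees(np.arctan2(p[1]+.18,p[0]-.525)))
print(proj(w,[.445,-.18,.07]),proj(w,[.489,-.18,.07]),proj(w,[.401,-.18,.07]))
cv2.imwrite("pics/w3c.png",cv2.resize(w["color"][:250,150:450],(780,650))[:600])
```

```text
13184.0 ((340.2148742675781, 133.1776885986328), 67.47660064697266) (274, 69, 132, 131) [ 0.4442 -0.1813  0.07  ] -179.09164287288382
(np.float64(340.51643962882827), np.float64(135.41904546114188)) (np.float64(293.024062458133), np.float64(180.09439069122018)) (np.float64(392.2106085476269), np.float64(86.7911396705187))
```

View pics/w3c.png

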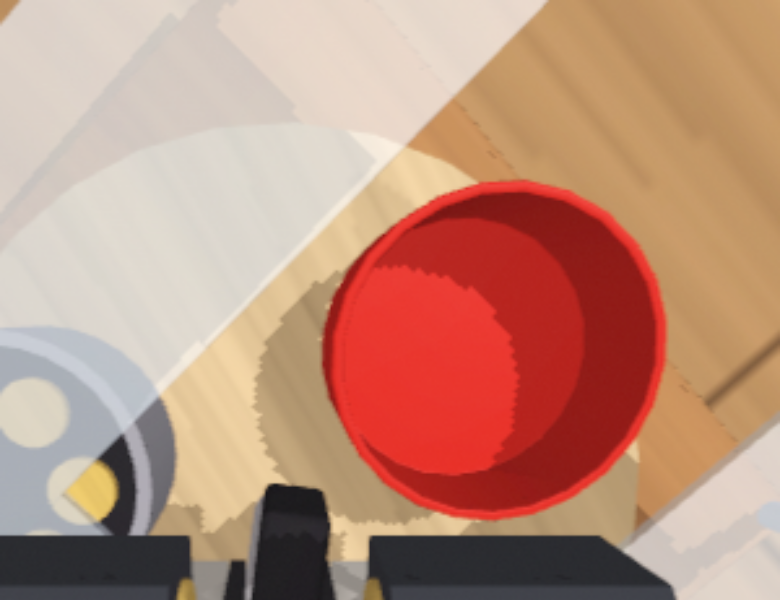

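The red cup, at (495,350) in the crop, now stands in the middle of the open slot at (0.444,-0.181), and the moment is rising. A small extra turn will show whether it's against the stop.

Request:
{"op": "move_arm", "data": {
  "motion": [
    [[0,0,0],[0,0,-1],1],
    [[0,0,0],[0,0,-2],1],
    [[0,0,0],[0,0,-3],1],
    [[0,0,0],[0,0,-3],1]
  ]
}}

```text
clock: 6.23
tool_pos: [0.5258, -0.1809, 0.1166]
orientation: [-179.9, -0.1, -131.9]
force: [2.0, -11.0, -3.5]
opening: 0.0165
gripper_force: 32.1
```

```bash
cat >> h.py <<'E'
def cup(w):
    m=mask(w,(0,90,50),(6,255,255))|mask(w,(172,60,50),(180,255,255))
    e=cv2.minEnclosingCircle(blobs(m,100)[0]);p=onz(w,e[0],.07)
    return e,p.round(4),np.degrees(np.arctan2(p[1]+.18,p[0]-.525))
E
python3 - <<'E'
from h import *; from plant import ctrl
o=ctrl.get_obs();print(o["clock"],o["tool_pos"].round(4),o["orientation"].round(2),o["moment"].round(2),o["force"].round(1),o["opening"])
w=snap(ctrl,"wrist","w4");print(cup(w))
E
```

```text
6.2333 [ 0.5258 -0.1809  0.1166] [-1.7993e+02 -6.0000e-02 -1.3189e+02] [-4.22 -0.53 -0.63] [  2.  -11.   -3.5] 0.016514419458079646
(((343.9938049316406, 137.61920166015625), 67.20965576171875), array([ 0.4443, -0.1814,  0.07  ]), np.float64(-178.9912316566575))
```

The cup stayed put while the moment grew, so it's on the stop. I'll release the knob, lift, and go over the tray.

Run:
```python
from h import *
a=[.5258,-.181,.1166],[180,0,-131.9]
print(rel(*a,[.53,.18,.25],[180,0,-81]), rel(*a,[.53,.0,.25],[180,0,-106]))
print(rel([.53,.0,.25],[180,0,-106],[.53,.18,.25],[180,0,-81]))
```

```text
([-271.5, 238.0, -133.4], [-0.0, 0.0, -50.9]) ([-137.5, 117.8, -133.4], [-0.0, 0.0, -25.9])
([-173.0, 49.6, 0.0], [0.0, 0.0, -25.0])
```

Request:
{"op": "move_arm", "data": {
  "motion": [
    [[0,0,0],[0,0,0],0],
    [[0,0,0],[0,0,0],0],
    [[0,0,0],[0,0,0],0],
    [[0,0,0],[0,0,0],0],
    [[0,0,-10],[0,0,0],0],
    [[0,0,-40],[0,0,0],0],
    [[0,0,-75],[0,0,0],0],
    [[0,0,-110],[0,0,0],0],
    [[0,0,-130],[0,0,0],0],
    [[0,0,-133],[0,0,0],0]
  ]
}}

```text
clock: 7.12
tool_pos: [0.5277, -0.1795, 0.2555]
orientation: [-179.6, 0.3, -131.8]
force: [1.4, -0.0, -0.8]
opening: 0.0779
gripper_force: 0.0
```

Request:
{"op": "move_arm", "data": {
  "motion": [
    [[-13,12,0],[0,0,-3],0],
    [[-40,35,0],[0,0,-8],0],
    [[-68,60,0],[0,0,-13],0],
    [[-95,84,0],[0,0,-18],0],
    [[-122,107,0],[0,0,-23],0],
    [[-149,131,0],[0,0,-28],0],
    [[-176,155,0],[0,0,-33],0],
    [[-203,178,0],[0,0,-38],0],
    [[-230,202,0],[0,0,-43],0],
    [[-252,221,0],[0,0,-48],0]
  ]
}}

```text
clock: 7.95
tool_pos: [0.5287, 0.1584, 0.2499]
orientation: [-180.0, 0.0, -83.6]
force: [0.6, -0.4, -0.3]
opening: 0.0873
gripper_force: 0.0
```

Run:
```python
from h import *; from plant import ctrl
o=ctrl.get_obs();print(o["clock"],o["tool_pos"].round(4),o["orientation"].round(2),o["joint_pos"].round(2))
w=snap(ctrl,"wrist","w5")
t=snap(ctrl,"top","t5");print(cup(t))
cv2.imwrite("pics/w5c.png",cv2.resize(w["color"][:300],(800,469)))
```

```text
7.95 [0.5287 0.1584 0.2499] [-1.7999e+02  2.0000e-02 -8.3560e+01] [ 3.700e+01  8.800e+00 -1.462e+01 -2.000e-02 -6.655e+01 -3.056e+01]
(((319.14306640625, 227.92210388183594), 16.650245666503906), array([ 0.4456, -0.1785,  0.07  ]), np.float64(178.88487211647555))
```

View pics/w5c.png

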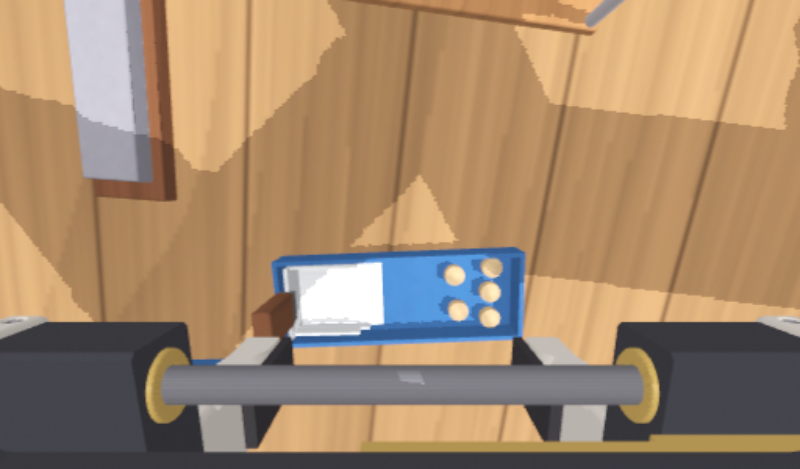

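The view shows the tray with corners near (275,262), (523,249), (521,338) and (283,347). The five plugs are at right, the scoop blade is (295-383, 265-333), and the handle top is at (273,315). I'll measure numerically.

Run:
```python
from h import *
w=load("w5");t=load("top0");s=load("scene0")
k=.64
for n,p,z in[("c0",(275,262),.036),("c1",(523,249),.036),("lipA",(382,263),.006),("lipB",(384,325),.006),("lo",(524,330),.036)]:
    print(n,onz(w,(p[0]*k,p[1]*k),z).round(4))
for p in[(454,275),(491,267),(488,292),(457,310),(489,317)]: print("plug",onz(w,(p[0]*k,p[1]*k),.018)[:2].round(4))
# handle: brown mask
def hb(s,x0,x1,y0,y1):
    m=np.zeros(s["color"].shape[:2],np.uint8);h=mask(s,(0,60,20),(20,255,115));m[y0:y1,x0:x1]=h[y0:y1,x0:x1]
    b=blobs(m,5)[0];return cv2.minAreaRect(b),cv2.boundingRect(b)
print(hb(w,155,195,180,225));print(hb(t,172,200,150,170));print(hb(s,310,335,185,220))
b=blobs(mask(t,(105,120,40),(125,255,255)),300)[0]
bw=max(blobs(mask(w,(100,120,60),(125,255,255)),300),key=cv2.contourArea);r=cv2.minAreaRect(bw);print(r,[onz(w,p,.036)[:2].round(4).tolist() for p in cv2.boxPoints(r)])
cv2.imwrite("pics/x.png",np.hstack([cv2.resize(w["color"][150:230,140:260],(600,400)),]))
```

```text
c0 [0.6359 0.1663 0.036 ]
c1 [0.4284 0.1315 0.036 ]
lipA [0.5463 0.1623 0.006 ]
lipB [0.5382 0.2219 0.006 ]
lo [0.4142 0.2024 0.036 ]
plug [0.4804 0.1636]
plug [0.4485 0.1526]
plug [0.4474 0.1757]
plug [0.4729 0.1958]
plug [0.4425 0.1992]
(((179.99998474121094, 201.0), (24.961509704589844, 24.406808853149414), 56.3099365234375), (164, 187, 24, 30))
(((188.80003356933594, 157.10000610351562), (12.521980285644531, 22.807889938354492), 63.43495178222656), (177, 150, 23, 15))
(((321.95904541015625, 202.45083618164062), (9.23464584350586, 15.753219604492188), 5.19442892074585), (317, 195, 11, 16))
((255.42022705078125, 189.92611694335938), (58.37990951538086, 161.18850708007812), 87.79740142822266) [[0.6391, 0.1615], [0.4287, 0.1293], [0.4106, 0.2091], [0.633, 0.2437]]
```

Run:
```python
from h import *
print(rel([.5287,.1584,.2499],[180,0,-83.56],[.6195,.204,.19],[180,0,-81]))
```

```text
([-35.1, -95.3, 59.9], [0.0, 0.0, -2.56])
```

Request:
{"op": "move_arm", "data": {
  "motion": [
    [[-6,-15,8],[0,0,-1],0],
    [[-16,-42,25],[0,0,-2],0],
    [[-26,-70,43],[0,0,-2.5],0],
    [[-33,-90,56],[0,0,-2.5],0],
    [[-35,-95,60],[0,0,-2.5],0],
    [[-35,-95,60],[0,0,-2.5],0]
  ]
}}

```text
clock: 8.55
tool_pos: [0.62, 0.2005, 0.1871]
orientation: [179.8, -0.1, -81.4]
force: [-0.0, -0.7, -0.0]
opening: 0.0877
gripper_force: 0.0
```

Run:
```python
from h import *; from plant import ctrl
o=ctrl.get_obs();print(o["clock"],o["tool_pos"].round(4),o["orientation"].round(2),o["joint_pos"].round(2))
w=snap(ctrl,"wrist","w6");w5=load("w5")
print(proj(w,[.6195,.204,.114]))
a=cv2.resize(w["color"][110:260,180:340],(480,450));b=cv2.resize(w5["color"][165:230,150:200],(320,416));c=np.zeros((450,800,3),np.uint8);c[:,:480]=a;c[:416,480:]=b
cv2.imwrite("pics/c6.png",c)
```

```text
8.55 [0.62   0.2005 0.1871] [ 1.7979e+02 -8.0000e-02 -8.1430e+01] [ 3.503e+01  2.079e+01 -6.840e+00 -2.000e-02 -6.260e+01 -2.645e+01]
(np.float64(256.329885850056), np.float64(206.22054036680046))
```

View pics/c6.png

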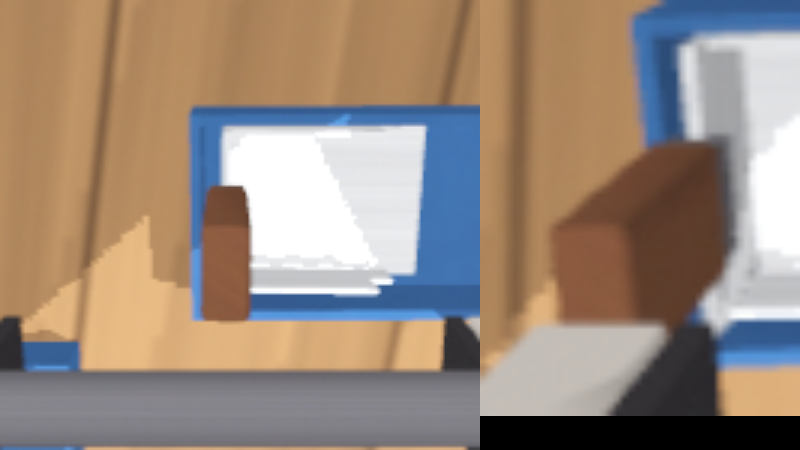

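In the crop the handle's top face spans (203,226) to (249,320), aligned with the tool. The scoop is square in the tray. I'll triangulate the top edge from both wrist views.

Run:
```python
from h import *
w=load("w6");w5=load("w5")
x,e=tri([(w,(255.3,185.3)),(w5,(167.3,200.4))]);print("edge mid",x.round(4),e)
c=onz(w,(255.3,201),.114);print("top centre@.114",c.round(4))
f=lambda x,y,z:onz(w,(180+x/3,110+y/3),z).round(4)
print("tray corner",f(192,108,.036),"lip",f(427,126,.006),f(414,272,.006),"backedge",f(222,126,.034))
a=f(203,226,.114)-f(203,320,.114);print("handle dir",np.degrees(np.arctan2(a[1],a[0])))
q=[f(203,226,.114),f(249,226,.114),f(203,320,.114)];print([np.linalg.norm(q[0]-q[i]) for i in(1,2)])
print(rel([.62,.2005,.1871],[180,0,-81.43],[c[0],c[1],.089],[180,0,-80.7]))
```

```text
edge mid [0.6228 0.1876 0.1105] [np.float64(0.2459276673261454), np.float64(0.24592766732615268)]
top centre@.114 [0.621  0.1997 0.114 ]
tray corner [0.6388 0.164  0.036 ] lip [0.5467 0.16   0.006 ] [0.5394 0.2199 0.006 ] backedge [0.6273 0.169  0.034 ]
handle dir -81.92976782208186
[np.float64(0.012431009613060378), np.float64(0.027068062361388184)]
([1.0, -0.9, 98.1], [0.0, 0.0, -0.73])
```

Request:
{"op": "move_arm", "data": {
  "motion": [
    [[0,0,15],[0,0,-0.5],0.4],
    [[0,-0.5,40],[0,0,-0.5],0.5],
    [[0,-0.5,70],[0,0,-0.5],0.5],
    [[0,-0.5,90],[0,0,-0.5],0.5],
    [[0,-0.5,98],[0,0,-0.5],0.5],
    [[0,-0.5,98],[0,0,-0.5],0.7],
    [[0,-0.5,98],[0,0,-0.5],1],
    [[0,-0.5,98],[0,0,-0.5],1],
    [[0,-0.5,98],[0,0,-0.5],1],
    [[0,-0.5,98],[0,0,-0.5],1]
  ]
}}

```text
clock: 9.43
tool_pos: [0.6211, 0.2013, 0.0931]
orientation: [-179.9, 0.1, -80.9]
force: [0.6, -0.7, 0.2]
opening: 0.0262
gripper_force: 0.0
```

Request:
{"op": "move_arm", "data": {
  "motion": [
    [[0,0,0],[0,0,0],1],
    [[0,0,0],[0,0,0],1],
    [[0,0,0],[0,0,0],1],
    [[0,0,0],[0,0,0],1]
  ]
}}

```text
clock: 9.77
tool_pos: [0.6208, 0.201, 0.0922]
orientation: [-180.0, 0.0, -80.9]
force: [-1.0, 1.0, 4.7]
opening: 0.0141
gripper_force: 29.9
```

Run:
```python
from h import *; from plant import ctrl
o=ctrl.get_obs();print(o["clock"],o["tool_pos"].round(4),o["orientation"].round(2),o["moment"].round(2),o["force"].round(1),o["opening"],o["gripper_force"])
w=snap(ctrl,"wrist","w7")
```

```text
9.7667 [0.6208 0.201  0.0922] [-1.7995e+02  1.0000e-02 -8.0860e+01] [0.03 0.61 0.01] [-1.   1.   4.7] 0.014063181141770959 29.933065474033356
```

Request:
{"op": "move_arm", "data": {
  "motion": [
    [[0,4,0],[0,0,0],1],
    [[0,12,0],[0,0,0],1],
    [[0,21,0],[0,0,0],1],
    [[0,30,0],[0,0,0],1],
    [[0,38,0],[0,0,0],1],
    [[0,46,0],[0,0,0],1],
    [[0,54,0],[0,0,0],1],
    [[0,62,0],[0,0,0],1],
    [[0,70,0],[0,0,0],1],
    [[0,75,0],[0,0,0],1]
  ]
}}

```text
clock: 10.65
tool_pos: [0.5463, 0.1891, 0.0922]
orientation: [-179.9, 0.0, -80.9]
force: [1.3, 0.1, 4.8]
opening: 0.0134
gripper_force: 29.9
```

Request:
{"op": "move_arm", "data": {
  "motion": [
    [[0,5,0],[0,0,0],1],
    [[0,10,0],[0,0,0],1],
    [[0,15,0],[0,0,0],1],
    [[0,20,0],[0,0,0],1],
    [[0,25,0],[0,0,0],1],
    [[0,30,0],[0,0,0],1],
    [[0,34,0],[0,0,0],1],
    [[0,38,0],[0,0,0],1]
  ]
}}

```text
clock: 11.32
tool_pos: [0.5093, 0.1833, 0.0922]
orientation: [-179.9, 0.0, -80.8]
force: [1.6, 1.3, 5.8]
opening: 0.014
gripper_force: 29.9
```

Run:
```python
from h import *; from plant import ctrl
o=ctrl.get_obs();print(o["clock"],o["tool_pos"].round(4),o["orientation"].round(2),o["moment"].round(2),o["force"].round(1),o["opening"],o["joint_pos"].round(2))
w=snap(ctrl,"wrist","w8");s=snap(ctrl,"scene","s8")
c=np.zeros((480,800,3),np.uint8);c[:,:400]=cv2.resize(w["color"][90:270,190:340],(400,480));c[:400,400:]=cv2.resize(s["color"][160:240,265:345],(400,400));cv2.imwrite("pics/c8.png",c)
```

```text
11.3167 [0.5093 0.1833 0.0922] [-1.799e+02  3.000e-02 -8.085e+01] [ 0.07 -0.34 -0.  ] [1.6 1.3 5.8] 0.013993017903763076 [ 4.057e+01  1.676e+01 -2.752e+01  4.000e-02 -4.561e+01 -3.144e+01]
```

Request:
{"op": "move_arm", "data": {
  "motion": [
    [[0,2,0],[0,0,0],1],
    [[0,4,0],[0,0,0],1],
    [[0,6,0],[0,0,0],1],
    [[0,8,0],[0,0,0],1],
    [[0,8,0],[0,0,0],1]
  ]
}}

```text
clock: 11.83
tool_pos: [0.5058, 0.184, 0.0938]
orientation: [-179.4, 0.2, -80.8]
force: [15.1, -1.9, -0.2]
opening: 0.0139
gripper_force: 30.1
```

```bash
cat >> h.py <<'E'
def plugs(s,z):
    "tan blobs: plug candidates"
    m=mask(s,(8,50,150),(26,200,255));m=cv2.morphologyEx(m,cv2.MORPH_OPEN,np.ones((3,3)))
    return [(cv2.contourArea(c),np.round(cv2.minEnclosingCircle(c)[0],1),onz(s,cv2.minEnclosingCircle(c)[0],z)[:2].round(4)) for c in blobs(m,15) if cv2.contourArea(c)<3000]
E
python3 - <<'E'
from h import *; from plant import ctrl
o=ctrl.get_obs();print(o["clock"],o["tool_pos"].round(4),o["moment"].round(2),o["force"].round(1))
w=snap(ctrl,"wrist","w9")
P=o["tool_pos"];u=np.array([np.cos(np.radians(9.1)),np.sin(np.radians(9.1))])
for n,p in(("lip",np.append(P[:2]-78*u/1e3,.006)),("back",np.append(P[:2],.044))):print(n,proj(w,p))
for x in plugs(w,.018):
    d=x[2]-P[:2];a,l=1e3*d@u,1e3*(d[1]*u[0]-d[0]*u[1])
    if abs(a)<150 and abs(l)<60:print(x,"along",a.round(),"lat",l.round())
E
```

```text
11.8333 [0.5058 0.184  0.0938] [-0.59 -6.3  -0.15] [15.1 -1.9 -0.2]
lip (np.float64(346.84341362205646), np.float64(197.4087943125925))
back (np.float64(257.3399360785928), np.float64(211.15300253189258))
(1176.5, array([339.9, 182.9]), array([0.442 , 0.1577])) along -67.0 lat -16.0
(217.0, array([290., 246.]), array([0.4713, 0.2199])) along -28.0 lat 41.0
(208.5, array([224., 246.]), array([0.5282, 0.2295])) along 29.0 lat 41.0
```

Run:
```python
from h import *; from plant import ctrl
w=load("w9");s=snap(ctrl,"scene","s9")
c=np.zeros((480,800,3),np.uint8);c[:,:400]=cv2.resize(w["color"][140:260,260:360],(400,480),interpolation=cv2.INTER_CUBIC);c[:400,400:]=cv2.resize(s["color"][160:240,265:345],(400,400),interpolation=cv2.INTER_CUBIC);cv2.imwrite("pics/c9.png",c)
```

```text
(no output)
```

View pics/c9.png

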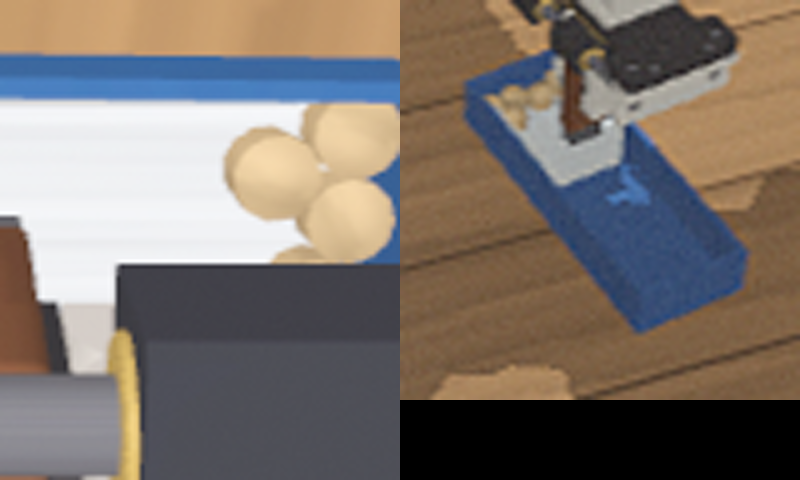

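The picture shows at least four plugs lying on the blade: (275,175), (350,135), (345,220) and an edge at (300,258). The lip is about 6 mm from the end wall. I'll push a little more with a small wiggle, then tilt back.

Request:
{"op": "move_arm", "data": {
  "motion": [
    [[0,-2,1],[0,0,0],1],
    [[0,-4,1],[0,0,1.5],1],
    [[0,-1,1],[0,0,1.5],1],
    [[0,1,1],[0,0,-1.5],1],
    [[0,3,1],[0,0,-1.5],1],
    [[0,4,1],[0,0,1],1],
    [[0,4,1],[0,0,0],1],
    [[0,4,1],[0,0,0],1]
  ]
}}

```text
clock: 12.6
tool_pos: [0.5012, 0.184, 0.0929]
orientation: [-179.5, 0.2, -80.8]
force: [8.4, 4.1, 7.3]
opening: 0.014
gripper_force: 30.0
```

```bash
cat >> h.py <<'E'
def chk(ctrl,name):
    o=ctrl.get_obs();print(o["clock"],o["tool_pos"].round(4),o["orientation"].round(2),"m",o["moment"].round(2),"f",o["force"].round(1),o["opening"].round(4),o["joint_pos"].round(1))
    w=snap(ctrl,"wrist",name)
    m=mask(w,(8,50,150),(26,200,255));c=[b for b in blobs(m,60) if 230<cv2.boundingRect(b)[0]+cv2.boundingRect(b)[2]/2<400 and 120<cv2.boundingRect(b)[1]<230]
    for b in c:print(cv2.contourArea(b),cv2.boundingRect(b))
    return w,o
E
python3 - <<'E'
from h import *; from plant import ctrl
chk(ctrl,"w10")
E
```

```text
Traceback (most recent call last):
  File "h.py", line 45, in chk
    o=ctrl.get_obs();print(o["clock"],o["tool_pos"].round(4),o["orientation"].round(2),"m",o["moment"].round(2),"f",o["force"].round(1),o["opening"].round(4),o["joint_pos"].round(1))
                                                                                                                                        ^^^^^^^^^^^^^^^^^^
AttributeError: 'float' object has no attribute 'round'
```

Request:
{"op": "move_arm", "data": {
  "motion": [
    [[0,-6,-0.5],[-4,0,0],1],
    [[0,-12,-1],[-8,0,0],1],
    [[0,-17.5,-0.5],[-12,0,0],1],
    [[0,-22.5,0.5],[-16,0,0],1],
    [[0,-27.5,2.5],[-20,0,0],1],
    [[0,-31.5,4.5],[-24,0,0],1],
    [[0,-35.5,6.5],[-28,0,0],1],
    [[0,-35.5,6.5],[-28,0,0],1]
  ]
}}

```text
clock: 13.27
tool_pos: [0.5322, 0.1863, 0.0819]
orientation: [151.5, -0.1, -80.9]
force: [-3.2, 2.4, 10.5]
opening: 0.0141
gripper_force: 30.0
```

```bash
sed -i 's/o\["opening"\].round(4)/round(o["opening"],4)/' h.py
python3 - <<'E'
from h import *; from plant import ctrl
w,o=chk(ctrl,"w11")
Rt=R.from_euler("xyz",o["orientation"],degrees=True)
for n,q in(("lip",(0,78,84)),("back",(0,3,84)),("c",(0,36,80)),("lipL",(29,78,84)),("lipR",(-29,78,84))):
    X=o["tool_pos"]+Rt.apply(np.array(q)/1e3);print(n,X.round(4),np.round(proj(w,X),1))
E
```

```text
13.2667 [0.5322 0.1863 0.0819] [ 1.5147e+02 -9.0000e-02 -8.0940e+01] m [ 1.12  1.61 -0.91] f [-3.2  2.4 10.5] 0.0141 [ 31.8  35.3   0.7 -10.7 -82.2 -18.8]
1254.5 (260, 170, 41, 46)
211.5 (286, 223, 9, 48)
lip [0.425  0.1691 0.0454] [347.  198.6]
back [0.49   0.1794 0.0096] [260.2 198.5]
c [0.4633 0.1752 0.0288] [299.1 199.9]
lipL [0.4295 0.1405 0.0454] [349.9 165.4]
lipR [0.4204 0.1977 0.0453] [344.2 229.9]
```

All the visible plugs slid to the back of the bowl. I'll lift out, and fit a quick arm model from the logged poses to pick a reachable pouring direction.

```bash
cat > fk.py <<'E'
import numpy as np
from scipy.spatial.transform import Rotation as R
from scipy.optimize import least_squares
D=[([-54.368,20.586,.6385,-.017,-70.135,-16.505],[.22099,-.63736,.24473],[179.916,-.008,-160.879]),
([-9.36,17.10,-6.55,-.01,-66.45,-106.45],[.5618,-.2869,.2288],[-179.99,-.09,154.19]),
([1,11.27,-18.25,.01,-60.42,-116.83],[.5247,-.1828,.2014],[179.98,.06,154.17]),
([37,8.8,-14.62,-.02,-66.55,-30.56],[.5287,.1584,.2499],[180,.02,-83.56]),
([35.03,20.79,-6.84,-.02,-62.6,-26.45],[.62,.2005,.1871],[179.79,-.08,-81.43]),
([40.57,16.76,-27.52,.04,-45.61,-31.44],[.5093,.1833,.0922],[-179.9,.03,-80.85]),
([31.8,35.3,.7,-10.7,-82.2,-18.8],[.5322,.1863,.0819],[151.47,-.09,-80.94])]
def rot(j,s4,s6,c6):
    e=lambda a,x:R.from_euler(a,x,degrees=True)
    F=e("z",j[0])*e("y",j[1]-j[2]);W=F*e("x",s4*j[3])*e("y",-j[4])
    return F,W,W*e("x",s6*j[5])*e("y",90)*e("z",c6)   # tool z along x
def cols(j,s):
    F,W,T=rot(j,*s);z=R.from_euler("z",j[0],degrees=True)
    return np.stack([z.apply([1,0,0]),z.apply([0,1,0]),[0,0,1.],z.apply([np.sin(np.radians(j[1])),0,np.cos(np.radians(j[1]))]),F.apply([1,0,0]),F.apply([0,0,1]),T.apply([0,0,1])],1),T
best=None
for s4 in(1,-1):
  for s6 in(1,-1):
    for c6 in(0,90,180,270):
        er=sum((cols(j,(s4,s6,c6))[1].inv()*R.from_euler("xyz",o,degrees=True)).magnitude() for j,p,o in D)
        if best is None or er<best[0]:best=(er,(s4,s6,c6))
S=best[1]
A=np.vstack([cols(j,S)[0] for j,p,o in D]);b=np.hstack([p for j,p,o in D])
# light ridge: few poses
P=np.linalg.lstsq(np.vstack([A,1e-3*np.eye(7)]),np.hstack([b,np.zeros(7)]),rcond=None)[0]
def fk(j):
    c,T=cols(j,S);return c@P,T
LO=np.array([-176,-82,-58.3,-173.9,-174.8,-.1]);LO[5]=-173.7;HI=np.array([176,121.7,71.7,95.5,-.1,173.7])
def ik(p,T,q0):
    f=lambda q:(lambda r:np.r_[(r[0]-p)*10,(r[1].inv()*T).as_rotvec()])(fk(q))
    r=least_squares(f,np.clip(q0,LO+1,HI-1),bounds=(LO,HI));return r.x,np.abs(r.fun).max()
if __name__=="__main__":print(np.degrees(best[0]),S,P.round(4),np.abs(A@P-b).max())
E
python3 fk.py
python3 - <<'E'
from h import *
print(rel([.5322,.1863,.0819],[151.5,0,-80.9],[.5322,.1863,.2],[151.5,0,-80.9]))
E
```

```text
0.1002685344724502 (-1, -1, 270) [-0.0329 -0.1924  0.2191  0.6297  0.489   0.0037  0.4016] 0.023665198375245694
([0.0, 56.4, -103.8], [0.0, 0.0, 0.0])
```

```bash
python3 - <<'E'
s=open("fk.py").read()
s=s.replace("T.apply([0,0,1])],1)","T.apply([0,0,1]),W.apply([0,1,0])],1)").replace("eye(7)","eye(8)").replace("zeros(7)","zeros(8)").replace("1e-3*np","3e-4*np")
open("fk.py","w").write(s)
E
python3 fk.py
```

```text
0.1002685344724502 (-1, -1, 270) [-2.000e-04 -4.000e-04  1.994e-01  6.021e-01  4.638e-01 -1.000e-04
  3.600e-01 -1.914e-01] 0.00014315730821531925
```

Request:
{"op": "move_arm", "data": {
  "motion": [
    [[0,4,-7],[0,0,0],1],
    [[0,12,-22],[0,0,0],1],
    [[0,22,-40],[0,0,0],1],
    [[0,32,-59],[0,0,0],1],
    [[0,42,-77],[0,0,0],1],
    [[0,51,-94],[0,0,0],1],
    [[0,56,-104],[0,0,0],1],
    [[0,56,-104],[0,0,0],1]
  ]
}}

```text
clock: 13.98
tool_pos: [0.5321, 0.1869, 0.2048]
orientation: [152.3, 0.1, -80.9]
force: [-0.3, -0.5, -1.6]
opening: 0.0139
gripper_force: 30.0
```

Run:
```python
from h import *; from plant import ctrl
w,o=chk(ctrl,"w12"); t=snap(ctrl,"top","t12")
m=mask(t,(8,50,150),(26,200,255))
for c in blobs(m,4):
    x=cv2.minEnclosingCircle(c)[0];p=onz(t,x,.018)
    if .35<p[0]<.66 and .08<p[1]<.3:print("top tan",np.round(x,1),cv2.contourArea(c),p[:2].round(3))
```

```text
13.9833 [0.5321 0.1869 0.2048] [ 1.5226e+02  7.0000e-02 -8.0850e+01] m [ 0.36 -1.91  0.04] f [-0.3 -0.5 -1.6] 0.0139 [ 32.   28.5   6.6 -10.5 -93.9 -21.1]
1271.0 (260, 170, 41, 47)
212.5 (286, 223, 9, 48)
85.5 (227, 209, 19, 9)
top tan [160.5 233.5] 29.0 [0.416 0.271]
top tan [165.1 213.5] 27.5 [0.474 0.26 ]
top tan [169.5 245. ] 25.5 [0.383 0.243]
```

```bash
cat > pour.py <<'E'
from fk import *
cup=np.array([.4445,-.1805])
def pose(phi,th,back=.018,zl=.08):
    T=R.from_euler("z",phi+90,degrees=True)*R.from_euler("x",180+th,degrees=True)
    u=np.array([np.cos(np.radians(phi)),np.sin(np.radians(phi))])
    lip=np.append(cup-back*u,zl)
    return lip-T.apply([0,.078,.088]),T
if __name__=="__main__":
  q_now=[32,28.5,6.6,-10.5,-93.9,-21.1]
  for phi in range(60,271,15):
    q=np.array(q_now,float);out=[];ok=True;js=[]
    for th in range(-28,66,6):
        p,T=pose(phi,th);q,e=ik(p,T,q);js.append(q);out.append(e)
    js=np.array(js);body=min((p+T.apply([sx*.039,sy*.0965,-.047]))[2] for sx in(1,-1) for sy in(1,-1))
    print(phi,"maxerr",np.round(max(out),4),"max step",np.abs(np.diff(js,axis=0)).max(0).round(),"first",js[0].round(),"last",js[-1].round(),"bodyz",round(body,3),"tcp",p.round(3))
E
python3 pour.py
```

```text
60 maxerr 0.0 max step [ 6.  4.  3.  7.  4. 10.] first [-38.  16. -17. -31. -64. -67.] last [  26.   30.  -32.   30.  -86. -165.] bodyz 0.127 tcp [ 0.456 -0.161  0.19 ]
75 maxerr 0.0 max step [ 6.  4.  4.  7.  4. 10.] first [-35.  22. -10. -28. -71. -58.] last [  31.   25.  -44.   38.  -78. -165.] bodyz 0.127 tcp [ 0.45  -0.158  0.19 ]
90 maxerr 0.0 max step [ 5.  4.  5.  8.  5. 11.] first [-32.  26.  -4. -24. -77. -49.] last [  35.   19.  -56.   50.  -71. -167.] bodyz 0.127 tcp [ 0.444 -0.157  0.19 ]
105 maxerr 0.1738 max step [ 5.  5.  7. 10.  6. 13.] first [-27.  30.   2. -21. -82. -41.] last [  35.   16.  -58.   52.  -69. -160.] bodyz 0.127 tcp [ 0.439 -0.158  0.19 ]
120 maxerr 0.3424 max step [ 5.  5.  8. 14.  6. 15.] first [-22.  33.   5. -17. -85. -33.] last [  34.   11.  -58.   51.  -65. -146.] bodyz 0.127 tcp [ 0.433 -0.161  0.19 ]
135 maxerr 0.4387 max step [ 6.  5.  9. 18.  7. 17.] first [-17.  35.   8. -13. -88. -25.] last [  29.    1.  -58.   49.  -56. -123.] bodyz 0.127 tcp [ 0.428 -0.164  0.19 ]
150 maxerr 0.2891 max step [ 39.   5.  13. 158.  21. 189.] first [-11.  36
[... 727 characters left out ...]
bodyz 0.127 tcp [ 0.425 -0.192  0.19 ]
225 maxerr 0.0 max step [ 8.  4.  2.  8.  5. 11.] first [ 19.  27. -18.  12. -71.  19.] last [-53.  18. -18. -63. -80. 126.] bodyz 0.127 tcp [ 0.428 -0.197  0.19 ]
240 maxerr 0.0 max step [ 7.  4.  2.  7.  5. 10.] first [ 25.  22. -28.  17. -65.  24.] last [-49.  24. -10. -57. -89. 128.] bodyz 0.127 tcp [ 0.433 -0.2    0.19 ]
255 maxerr 0.0 max step [ 7.  4.  3.  7.  5. 10.] first [ 31.  17. -38.  23. -58.  28.] last [-44.  29.  -2. -51. -97. 131.] bodyz 0.127 tcp [ 0.439 -0.203  0.19 ]
270 maxerr 0.0 max step [ 7.  4.  5.  7.  5. 11.] first [ 36.  11. -49.  29. -52.  32.] last [ -38.   33.    5.  -46. -105.  135.] bodyz 0.127 tcp [ 0.444 -0.204  0.19 ]
```

Model fits to 0.2 mm. Pouring with the mouth toward about 240° is within all the joint limits. Next I'll plan the waypoints.

```bash
cat > way.py <<'E'
from h import *; from fk import ik; from pour import pose
def way(o_pos,o_rpy,q,wps):
    p0=np.array(o_pos);T0=R.from_euler("xyz",o_rpy,degrees=True)
    for phi,th,zl,bk in wps:
        p,T=pose(phi,th,bk,zl);d=T0.inv().apply(p-p0)*1e3;rv=np.degrees((T0.inv()*T).as_rotvec())
        worst=0;qs=[]
        for k in np.linspace(0,1,7):
            q,e=ik(p0+T0.apply(d*k/1e3),T0*R.from_rotvec(np.radians(rv)*k),q);worst=max(worst,e);qs.append(q)
        print((phi,th,zl),"shift",d.round(1),"turn",rv.round(1),"tcp",p.round(3),"err",round(worst,4),"dq",(qs[-1]-qs[0]).round(),"q",q.round())
        p0,T0=p,T
E
python3 - <<'E'
from way import *
way([.5321,.1869,.2048],[152.26,.07,-80.85],[32,28.5,6.6,-10.5,-93.9,-21.1],[(214,-25,.24,-.0+.1),(240,-20,.19,.018),(240,0,.115,.018),(240,15,.09,.018),(240,30,.082,.018),(240,45,.08,.018),(240,64,.08,.018)])
E
```

```text
(214, -25, 0.24) shift [261.3  -0.4 -93.2] turn [  2.7  11.1 -22.2] tcp [ 0.617 -0.064  0.287] err 0.0 dq [-16.  -2.   2.  18.  -2.  38.] q [ 16.  27.   8.   7. -95.  17.]
(240, -20, 0.19) shift [-53.2  72.3  78.7] turn [  4.9  10.  -24. ] tcp [ 0.505 -0.075  0.246] err 0.0 dq [  6. -15. -28.   5.  20.  16.] q [ 22.  11. -20.  12. -75.  33.]
(240, 0, 0.115) shift [ 0.   9.2 49.1] turn [20.  0. -0.] tcp [ 0.493 -0.097  0.203] err 0.0 dq [-11.  -5.  -4. -12.  16.  16.] q [ 11.   6. -24.   0. -60.  49.]
(240, 15, 0.09) shift [ 0.  25.4  7.8] turn [15.  0.  0.] tcp [ 0.48  -0.119  0.195] err 0.0 dq [-13.  -1.   2. -16.   3.  21.] q [ -2.   5. -22. -16. -57.  70.]
(240, 30, 0.082) shift [-0.  27.5 -9.5] turn [15.  0.  0.] tcp [ 0.465 -0.145  0.197] err 0.0 dq [-17.   2.   5. -17.  -7.  24.] q [-19.   7. -17. -33. -64.  94.]
(240, 45, 0.08) shift [  0.   26.4 -15.5] turn [15. -0. -0.] tcp [ 0.45  -0.171  0.197] err 0.0 dq [-16.   6.   4. -14. -11.  19.] q [-35.  13. -13. -47. -75. 113.]
(240, 64, 0.08) shift [  0.   32.9 -20.6] turn [19.  0. -0.] tcp [ 0.431 -0.204  0.189] err 0.0 dq [-15.  12.   4. -11. -15.  17.] q [-50.  25. -10. -58. -90. 130.]
```

Request:
{"op": "move_arm", "data": {
  "motion": [
    [[13,0,-5],[0,0.5,-1],1],
    [[37,0,-14],[0.4,1.6,-3],1],
    [[69,0,-25],[0.7,3,-6],1],
    [[102,0,-36],[1,4.4,-9],1],
    [[135,0,-48],[1.4,5.7,-11.5],1],
    [[167,0,-60],[1.7,7.1,-14.2],1],
    [[198,0,-71],[2,8.4,-16.9],1],
    [[228,0,-81],[2.4,9.7,-19.4],1],
    [[250,0,-89],[2.6,10.6,-21.2],1],
    [[261,0,-93],[2.7,11.1,-22.2],1]
  ]
}}

```text
clock: 14.92
tool_pos: [0.6159, -0.0666, 0.2831]
orientation: [154.6, 0.1, -56.0]
force: [0.2, -0.0, -2.0]
opening: 0.014
gripper_force: 30.0
```

Request:
{"op": "move_arm", "data": {
  "motion": [
    [[-3,4,4],[0.3,0.6,-1.5],1],
    [[-9,12,13],[0.8,1.7,-4],1],
    [[-16,22,24],[1.5,3,-7],1],
    [[-24,33,35],[2.2,4.5,-11],1],
    [[-32,43,47],[2.9,6,-14.5],1],
    [[-40,54,59],[3.7,7.5,-18],1],
    [[-46,63,68],[4.3,8.7,-21],1],
    [[-51,70,76],[4.7,9.6,-23],1],
    [[-53,72,79],[4.9,10,-24],1],
    [[-53,72,79],[4.9,10,-24],1]
  ]
}}

```text
clock: 15.75
tool_pos: [0.5027, -0.0755, 0.2424]
orientation: [159.7, 0.2, -30.0]
force: [-0.3, -0.5, -1.9]
opening: 0.0137
gripper_force: 30.0
```

Run:
```python
from way import *; from plant import ctrl
w,o=chk(ctrl,"w13")
way(o["tool_pos"],o["orientation"],o["joint_pos"],[(240,0,.115,.018),(240,15,.09,.018)])
t=snap(ctrl,"top","t13");print(cup(t),cup(w))
for c in blobs(mask(t,(8,50,150),(26,200,255)),4):
    x=cv2.minEnclosingCircle(c)[0];p=onz(t,x,.018)
    if .40<p[0]<.65 and .12<p[1]<.25:print("top tan",np.round(x,1),cv2.contourArea(c),p[:2].round(3))
```

```text
15.75 [ 0.5027 -0.0755  0.2424] [159.69   0.2  -30.02] m [ 1.23 -0.58 -0.03] f [-0.3 -0.5 -1.9] 0.0137 [ 22.5  11.4 -20.4  12.5 -75.   32.5]
1313.5 (259, 170, 43, 47)
72.0 (290, 225, 5, 43)
(240, 0, 0.115) shift [ 2.3  8.8 45.3] turn [20.3  0.2  0. ] tcp [ 0.493 -0.097  0.203] err 0.0 dq [-11.  -5.  -4. -12.  15.  16.] q [ 11.   6. -24.   0. -60.  49.]
(240, 15, 0.09) shift [ 0.  25.4  7.8] turn [15.  0.  0.] tcp [ 0.48  -0.119  0.195] err 0.0 dq [-13.  -1.   2. -16.   3.  21.] q [ -2.   5. -22. -16. -57.  70.]
(((319.140625, 228.0), 16.628982543945312), array([ 0.4454, -0.1785,  0.07  ]), np.float64(178.88529335501232)) (((288.5, 163.5), 35.92362976074219), array([ 0.4605, -0.173 ,  0.07  ]), np.float64(173.77059244135046))
top tan [181.5 228. ] 286.0 [0.433 0.211]
```

Request:
{"op": "move_arm", "data": {
  "motion": [
    [[0.5,1,6],[3,0,0],1],
    [[1,3,16],[7,0,0],1],
    [[1.5,5,27],[12,0,0],1],
    [[2,7,37],[16,0,0],1],
    [[2,8.5,43],[19,0,0],1],
    [[2,9,45],[20,0,0],1],
    [[2,9,45],[20,0,0],1]
  ]
}}

```text
clock: 16.43
tool_pos: [0.4941, -0.0981, 0.2042]
orientation: [179.8, 0.1, -30.2]
force: [-0.2, -0.2, -1.6]
opening: 0.0144
gripper_force: 30.0
```

Run:
```python
from way import *; from plant import ctrl
w,o=chk(ctrl,"w14")
way(o["tool_pos"],o["orientation"],o["joint_pos"],[(240,15,.09,.018),(240,30,.082,.018),(240,45,.08,.018),(240,64,.08,.018)])
```

```text
16.4333 [ 0.4941 -0.0981  0.2042] [ 1.7975e+02  1.3000e-01 -3.0230e+01] m [-0.02  0.13 -0.03] f [-0.2 -0.2 -1.6] 0.0144 [ 11.2   6.4 -23.9   0.1 -60.   48.5]
1293.0 (260, 170, 43, 47)
72.0 (290, 225, 5, 43)
(240, 15, 0.09) shift [-1.7 25.6  9.1] turn [15.2  0.1 -0.2] tcp [ 0.48  -0.119  0.195] err 0.0 dq [-13.  -2.   2. -16.   3.  22.] q [ -2.   5. -22. -16. -57.  70.]
(240, 30, 0.082) shift [-0.  27.5 -9.5] turn [15.  0.  0.] tcp [ 0.465 -0.145  0.197] err 0.0 dq [-17.   2.   5. -17.  -7.  24.] q [-19.   7. -17. -33. -64.  94.]
(240, 45, 0.08) shift [  0.   26.4 -15.5] turn [15. -0. -0.] tcp [ 0.45  -0.171  0.197] err 0.0 dq [-16.   6.   4. -14. -11.  19.] q [-35.  13. -13. -47. -75. 113.]
(240, 64, 0.08) shift [  0.   32.9 -20.6] turn [19.  0. -0.] tcp [ 0.431 -0.204  0.189] err 0.0 dq [-15.  12.   4. -11. -15.  17.] q [-50.  25. -10. -58. -90. 130.]
```

Request:
{"op": "move_arm", "data": {
  "motion": [
    [[0,6,3],[4,0,0],1],
    [[-1,13,6],[8,0,0],1],
    [[-1,20,8],[12,0,0],1],
    [[-1.5,25.5,9],[15,0,0],1],
    [[-1.5,25.5,9],[15,0,0],1]
  ]
}}

```text
clock: 16.9
tool_pos: [0.4798, -0.1194, 0.1953]
orientation: [-165.2, 0.2, -30.1]
force: [-0.6, 0.2, -1.2]
opening: 0.0139
gripper_force: 30.0
```

Request:
{"op": "move_arm", "data": {
  "motion": [
    [[0,7,-2],[4,0,0],1],
    [[0,13,-4],[7.5,0,0],1],
    [[0,20,-6.5],[11,0,0],1],
    [[0,27.5,-9.5],[15,0,0],1],
    [[0,27.5,-9.5],[15,0,0],1]
  ]
}}

```text
clock: 17.32
tool_pos: [0.4649, -0.1456, 0.1969]
orientation: [-150.2, 0.3, -30.2]
force: [-0.1, -0.4, -1.2]
opening: 0.0137
gripper_force: 30.0
```

Run:
```python
from way import *; from plant import ctrl
w,o=chk(ctrl,"w15")
T=R.from_euler("xyz",o["orientation"],degrees=True);print("lip",o["tool_pos"]+T.apply([0,.078,.088]))
way(o["tool_pos"],o["orientation"],o["joint_pos"],[(240,45,.08,.018),(240,64,.08,.018)])
```

```text
17.3167 [ 0.4649 -0.1456  0.1969] [-150.19    0.26  -30.18] m [-1.92  1.12 -0.12] f [-0.1 -0.4 -1.2] 0.0137 [-19.1   7.2 -17.3 -33.  -63.7  93.3]
1161.5 (365, 162, 54, 38)
253.5 (385, 200, 24, 18)
95.0 (289, 223, 6, 46)
lip [ 0.45243013 -0.1660614   0.08176843]
(240, 45, 0.08) shift [ -0.2  25.3 -15.1] turn [15.2  0.1 -0.3] tcp [ 0.45  -0.171  0.197] err 0.0 dq [-16.   6.   4. -14. -11.  20.] q [-35.  13. -13. -47. -75. 113.]
(240, 64, 0.08) shift [  0.   32.9 -20.6] turn [19.  0. -0.] tcp [ 0.431 -0.204  0.189] err 0.0 dq [-15.  12.   4. -11. -15.  17.] q [-50.  25. -10. -58. -90. 130.]
```

Request:
{"op": "move_arm", "data": {
  "motion": [
    [[0,6,-3],[3.5,0,0],1],
    [[0,12,-7],[7,0,0],1],
    [[0,18,-11],[11,0,0],1],
    [[0,25,-15],[15,0,0],1],
    [[0,25,-15],[15,0,0],1]
  ]
}}

```text
clock: 17.78
tool_pos: [0.4497, -0.1701, 0.1962]
orientation: [-135.2, 0.4, -30.1]
force: [0.3, -1.2, -1.7]
opening: 0.0137
gripper_force: 30.0
```

Request:
{"op": "move_arm", "data": {
  "motion": [
    [[0,7,-4],[4,0,0],1],
    [[0,14,-8],[8,0,0],1],
    [[0,21,-12],[12,0,0],1],
    [[0,28,-17],[16,0,0],1],
    [[0,33,-21],[19,0,0],1],
    [[0,33,-21],[19,0,0],1],
    [[0,33,-21],[19,0,0],1],
    [[0,33,-21],[19,0,0],1]
  ]
}}

```text
clock: 18.45
tool_pos: [0.4321, -0.2012, 0.1898]
orientation: [-116.4, 0.2, -29.9]
force: [-0.0, 0.9, -0.3]
opening: 0.0137
gripper_force: 30.0
```

Run:
```python
from way import *; from plant import ctrl
w,o=chk(ctrl,"w16")
for s,n in((w,"wrist"),(snap(ctrl,"top","t16"),"top"),(snap(ctrl,"scene","s16"),"scene")):
    print(n,[np.round(v,1) for v in proj(s,[.4445,-.18,.034])]);c=proj(s,[.4445,-.18,.034])
    for x in plugs(s,.034):
        if np.hypot(x[2][0]-.4445,x[2][1]+.18)<.09:print(x)
way(o["tool_pos"],o["orientation"],o["joint_pos"],[(240,30,.12,.018),(240,-5,.17,.018)])
```

```text
18.45 [ 0.4321 -0.2012  0.1898] [-116.41    0.18  -29.93] m [-3.03  1.82 -0.04] f [-0.   0.9 -0.3] 0.0137 [-49.7  24.7  -9.8 -57.4 -89.9 129. ]
200.0 (381, 184, 19, 20)
wrist [np.float64(402.4), np.float64(195.7)]
(196.5, array([390.3, 193.3]), array([ 0.45  , -0.1691]))
(33.0, array([378. , 170.5]), array([ 0.4743, -0.1644]))
top [np.float64(317.5), np.float64(228.2)]
(85.0, array([303. , 242.2]), array([ 0.4035, -0.1396]))
(69.0, array([329., 247.]), array([ 0.3924, -0.2133]))
(28.0, array([335.5, 217. ]), array([ 0.4777, -0.2307]))
scene [np.float64(186.8), np.float64(203.1)]
(125.0, array([201.5, 197.4]), array([ 0.4362, -0.13  ]))
(240, 30, 0.12) shift [  0.3 -69.9  38.6] turn [-33.6   0.2  -0.1] tcp [ 0.465 -0.145  0.235] err 0.0 dq [ 31. -20.  -5.  25.  22. -38.] q [-19.   5. -15. -32. -67.  91.]
(240, -5, 0.17) shift [  0.  -61.4  17.4] turn [-35.  -0.  -0.] tcp [ 0.496 -0.091  0.251] err 0.0 dq [ 34.   1.  -5.  36.  -0. -47.] q [ 15.   5. -20.   4. -68.  44.]
```

Request:
{"op": "move_arm", "data": {
  "motion": [
    [[0,-6,3],[-3,0,0],1],
    [[0,-14,8],[-7,0,0],1],
    [[0,-24,13],[-12,0,0],1],
    [[0,-34,19],[-17,0,0],1],
    [[0,-44,24],[-22,0,0],1],
    [[0,-54,30],[-27,0,0],1],
    [[0,-63,35],[-31,0,0],1],
    [[0,-70,38.5],[-33.5,0,0],1],
    [[0,-70,38.5],[-33.5,0,0],1]
  ]
}}

```text
clock: 19.35
tool_pos: [0.4659, -0.1428, 0.2395]
orientation: [-149.8, -0.3, -29.8]
force: [0.1, -0.8, -1.3]
opening: 0.0137
gripper_force: 30.0
```

Request:
{"op": "move_arm", "data": {
  "motion": [
    [[0,-7,2],[-4,0,0],1],
    [[0,-16,5],[-9,0,0],1],
    [[0,-26,7],[-15,0,0],1],
    [[0,-37,10],[-21,0,0],1],
    [[0,-47,13],[-27,0,0],1],
    [[0,-56,16],[-32,0,0],1],
    [[0,-61,17.5],[-35,0,0],1],
    [[0,-61,17.5],[-35,0,0],1]
  ]
}}

```text
clock: 20.02
tool_pos: [0.4958, -0.0899, 0.2509]
orientation: [175.1, 0.2, -29.8]
force: [0.4, -0.5, -1.9]
opening: 0.0138
gripper_force: 30.0
```

Run:
```python
from way import *; from plant import ctrl
w,o=chk(ctrl,"w17")
for s,n in((w,"wrist"),(snap(ctrl,"top","t17"),"top"),(snap(ctrl,"scene","s17"),"scene")):
    print(n,[np.round(v,1) for v in proj(s,[.4445,-.18,.034])])
    for x in plugs(s,.034):
        if np.hypot(x[2][0]-.4445,x[2][1]+.18)<.1:print(x)
print(cup(w),cup(load("t17")))
```

```text
20.0167 [ 0.4958 -0.0899  0.2509] [ 1.7506e+02  1.6000e-01 -2.9840e+01] m [ 0.32 -0.1   0.  ] f [ 0.4 -0.5 -1.9] 0.0138 [ 14.7   5.3 -20.3   3.7 -68.   44. ]
127.0 (328, 149, 15, 13)
69.0 (290, 225, 5, 43)
wrist [np.float64(319.3), np.float64(169.1)]
(125.0, array([335., 156.]), array([ 0.4495, -0.2069]))
(25.5, array([302., 158.]), array([ 0.4703, -0.1662]))
top [np.float64(317.5), np.float64(228.2)]
(247.0, array([293. , 240.5]), array([ 0.4076, -0.1112]))
scene [np.float64(186.8), np.float64(203.1)]
(((322.696044921875, 170.03489685058594), 37.427303314208984), array([ 0.4528, -0.1763,  0.07  ]), np.float64(177.03444368796545)) (((314.0, 236.0), 13.038504600524902), array([ 0.4231, -0.1647,  0.07  ]), np.float64(171.46722674241943))
```

Run:
```python
from h import *
a=([.4958,-.0899,.2509],[175.06,.16,-29.84]);b=([.6,.0,.26],[180,0,-55]);c=([.6205,.2009,.19],[180,0,-80.9])
print(rel(*a,*b),rel(*b,*c))
```

```text
([45.6, -128.6, -20.4], [4.9, -0.93, 25.15]) ([-152.8, -132.0, 70.0], [0.0, -0.0, 25.9])
```

Request:
{"op": "move_arm", "data": {
  "motion": [
    [[2,-7,-1],[0.3,0,1.5],1],
    [[7,-20,-3],[0.8,-0.1,4],1],
    [[13,-37,-6],[1.4,-0.3,7],1],
    [[20,-56,-9],[2.1,-0.4,11],1],
    [[27,-75,-12],[2.9,-0.5,15],1],
    [[33,-94,-15],[3.6,-0.7,18],1],
    [[39,-111,-18],[4.2,-0.8,22],1],
    [[44,-124,-20],[4.8,-0.9,24.5],1],
    [[45.5,-128.5,-20.5],[4.9,-0.9,25],1],
    [[45.5,-128.5,-20.5],[4.9,-0.9,25],1]
  ]
}}

```text
clock: 21.0
tool_pos: [0.5999, -0.0033, 0.261]
orientation: [-179.8, 0.0, -55.1]
force: [-0.5, -0.9, -1.2]
opening: 0.0141
gripper_force: 30.0
```

Run:
```python
from way import *; from plant import ctrl
o=ctrl.get_obs();print(o["clock"],o["tool_pos"].round(4),o["orientation"].round(2))
print(rel(o["tool_pos"],o["orientation"],[.6205,.2009,.19],[180,0,-80.9]))
w=snap(ctrl,"wrist","w18");t=snap(ctrl,"top","t18");s=snap(ctrl,"scene","s18")
for x,n in((w,"w"),(t,"t"),(s,"s")):
    h=cv2.cvtColor(x["color"],cv2.COLOR_BGR2HSV);c=np.array(proj(x,[.4445,-.18,.03]));print(n,c.round(1),cup(x)[0:2])
    r=18
    H,W=h.shape[:2]
    if r<c[0]<W-r and r<c[1]<H-r:
        p=h[int(c[1])-9:int(c[1])+10:2,int(c[0])-12:int(c[0])+13:2]
        for row in p:print(" ".join(f"{a[0]:3d}/{a[2]:3d}" for a in row))
```

```text
21.0 [ 0.5999 -0.0033  0.261 ] [-1.7975e+02  4.0000e-02 -5.5110e+01]
([-155.6, -133.4, 71.7], [-0.24, 0.09, 25.79])
w [428.8 127.5] (((438.5, 126.83333587646484), 47.01369094848633), array([ 0.4564, -0.1739,  0.07  ]))
  1/232   1/232   1/230   1/232   1/232   1/232   1/232   1/231   1/231   1/231   1/231   1/231   1/181
  1/189   1/181   1/181   1/230   1/232   1/232   1/232   1/232   2/231   1/231   1/231   1/231   1/185
  1/182   1/181   1/181   1/181   2/228   3/217   2/231   1/232   1/232   1/232   1/231   1/231   1/215
  1/181   2/179   7/162  17/160  18/172  18/178  12/196   2/231   1/232   1/232   1/231   1/230   1/182
  9/141  17/139  18/172  18/192  18/198  18/203  18/204  13/207   1/232   1/232   1/232   1/181   1/181
 16/125  17/143  18/152  18/210  18/212  18/213  18/213  18/213   4/221   1/232   1/213   1/181   1/181
 17/131  17/144  18/153  18/189  18/216  18/213  18/214  18/218   5/226   1/232   1/213   1/181   1/181
 17/125  17/155  18/160  17/177  18/217  18/223  18/228  18/227   3/231   1/232   1/215   1/181   1/181
 15/131  17/153  18/165  18/180  19/223  18/221  
[... 1769 characters left out ...]
/158   0/ 52  11/ 74  18/ 86  15/ 78 165/ 74   2/124   1/173   3/172   1/197
  0/188  20/185  20/197  19/174   5/ 50  14/ 63  14/ 66  13/ 75   6/ 88  12/ 78  60/ 77   2/128   2/148
  3/154   2/165   3/225  20/213   7/ 72  75/ 53  16/ 64  15/ 68   8/ 65  15/ 72   0/ 82   0/ 82  90/ 73
  6/159   2/158   2/159   1/164   1/165   2/189   4/ 79  45/ 59   6/ 64  13/ 65   5/ 66   8/ 64  27/ 58
 18/187   1/153   2/161   1/164   2/164   3/167   1/171   4/159   0/ 84  18/ 58  21/ 60  13/ 67 168/ 63
 18/192   1/154   1/162   2/166   1/165   1/165   2/168   1/159 165/158  10/142  15/ 64  19/ 58  30/ 53
 19/197  12/160   1/158   2/164   2/165   1/168   2/166   1/159  80/153 174/149   2/136   1/145  11/168
```

The top view shows four or five separate plug blobs inside the red rim. Now I'll return the scoop to its old place in the tray.

Request:
{"op": "move_arm", "data": {
  "motion": [
    [[-8,-7,2],[0,0,1.5],1],
    [[-25,-22,6],[0,0,4],1],
    [[-46,-40,15],[0,0,8],1],
    [[-68,-58,25],[0,0,11.5],1],
    [[-90,-77,36],[0,0,15],1],
    [[-111,-95,47],[0,0,18.5],1],
    [[-131,-112,58],[0,0,22],1],
    [[-147,-126,67],[0,0,24.5],1],
    [[-155.5,-133.5,71.5],[-0.2,0.1,25.8],1],
    [[-155.5,-133.5,71.5],[-0.2,0.1,25.8],1]
  ]
}}

```text
clock: 21.98
tool_pos: [0.6196, 0.2029, 0.1886]
orientation: [179.9, -0.1, -80.8]
force: [0.6, -0.6, -1.3]
opening: 0.0137
gripper_force: 30.0
```

Run:
```python
from way import *; from plant import ctrl
o=ctrl.get_obs();print(o["clock"],o["tool_pos"].round(4),o["orientation"].round(2))
print(rel(o["tool_pos"],o["orientation"],[.6200,.2009,.0945],[180,0,-80.9]))
t=snap(ctrl,"top","t19")
m=mask(t,(8,50,100),(26,200,255))
for c in blobs(m,4):
    x,y=cv2.minEnclosingCircle(c)[0]
    if 296<x<342 and 205<y<252:print(x,y,cv2.contourArea(c))
```

```text
21.9833 [0.6196 0.2029 0.1886] [ 1.799e+02 -8.000e-02 -8.081e+01]
([1.9, -0.2, 94.1], [0.1, -0.08, 0.09])
```

Request:
{"op": "move_arm", "data": {
  "motion": [
    [[1,1,10],[0,0,0],1],
    [[1.5,3,28],[0,0,0],1],
    [[2,4,48],[0,0,0],1],
    [[2,4,64],[0,0,0],1],
    [[2,4,76],[0,0,0],1],
    [[2,4,84],[0,0,0],1],
    [[2,4,89],[0,0,0],1],
    [[2,4,93],[0,0,0],1],
    [[2,4,96],[0,0,0],1],
    [[2,4,96],[0,0,0],1]
  ]
}}

```text
clock: 22.87
tool_pos: [0.6217, 0.2035, 0.1017]
orientation: [-179.1, 0.4, -80.7]
force: [-7.3, 15.8, 32.5]
opening: 0.0147
gripper_force: 29.9
```

The scoop met something about 9 mm too high. I'll lift it and compare its pose in the gripper with the picture taken at the grasp.

Request:
{"op": "move_arm", "data": {
  "motion": [
    [[0,0,-10],[0,0,0],1],
    [[0,0,-30],[0,0,0],1],
    [[0,0,-50],[0,0,0],1],
    [[0,0,-60],[0,0,0],1],
    [[0,0,-60],[0,0,0],1]
  ]
}}

```text
clock: 23.28
tool_pos: [0.6182, 0.1986, 0.1571]
orientation: [-179.7, 0.0, -80.9]
force: [0.1, -0.2, -1.2]
opening: 0.014
gripper_force: 29.9
```

Run:
```python
from way import *; from plant import ctrl
o=ctrl.get_obs();print(o["clock"],o["tool_pos"].round(4),o["orientation"].round(2),o["force"].round(1))
w=snap(ctrl,"wrist","w20")
for n in("w7","w14","w18","w20"):
    s=load(n);h=cv2.cvtColor(s["color"],cv2.COLOR_BGR2HSV)
    m=cv2.inRange(h,(0,0,140),(180,45,255));m[:130]=0;m[232:]=0;m[:,:245]=0;m[:,375:]=0
    b=blobs(m,150)[:2]
    br=mask(s,(0,60,20),(20,255,130));br[:150]=0;br[225:]=0;br[:,:235]=0;br[:,285:]=0
    bb=blobs(br,30)[:1]
    print(n,[(cv2.contourArea(c),cv2.boundingRect(c),cv2.approxPolyDP(c,4,True)[:,0].tolist()) for c in b],"handle",[(cv2.contourArea(c),cv2.boundingRect(c)) for c in bb])
```

```text
23.2833 [0.6182 0.1986 0.1571] [-1.797e+02  5.000e-02 -8.088e+01] [ 0.1 -0.2 -1.2]
w7 [(3832.5, (255, 166, 95, 66), [[255, 166], [255, 195], [266, 196], [277, 231], [286, 229], [289, 205], [346, 205], [349, 167]])] handle [(586.0, (244, 197, 28, 28))]
w14 [(3520.5, (245, 130, 105, 85), [[245, 130], [245, 214], [249, 195], [263, 193], [260, 176], [273, 171], [280, 178], [282, 169], [303, 174], [297, 187], [300, 205], [346, 205], [349, 162], [272, 161], [263, 146], [271, 130], [264, 143], [254, 130]]), (190.0, (276, 204, 13, 28), [[281, 204], [285, 215], [276, 216], [278, 231], [285, 231], [288, 209]])] handle [(597.0, (244, 197, 31, 28))]
w18 [(8315.0, (254, 130, 121, 102), [[258, 130], [299, 160], [255, 162], [254, 194], [266, 195], [278, 231], [286, 229], [289, 205], [345, 205], [347, 196], [361, 205], [374, 205], [374, 130]])] handle [(672.5, (238, 190, 33, 35))]
w20 [(6402.5, (254, 144, 110, 88), [[255, 144], [254, 194], [266, 194], [277, 231], [286, 229], [289, 205], [349, 205], [362, 144]])] handle [(443.5, (245, 203, 26, 22))]
```

Run:
```python
from way import *; from scipy.optimize import least_squares
u=np.array([.987,.161]);v=np.array([-.161,.987]);c=np.array([.5257,.1874])
for n in("top0","t13","t16","t18","scene0","s16","s17","s18","w5"):
    s=load(n);q=np.array([proj(s,np.append(c+a*u+b*v,.012)) for a,b in((-.1,-.033),(.1,-.033),(.1,.033),(-.1,.033))]).astype(np.int32)
    r=np.zeros(s["color"].shape[:2],np.uint8);cv2.fillConvexPoly(r,q,255)
    m=mask(s,(6,40,60),(28,255,255))&r; bl=mask(s,(100,90,20),(130,255,255))&r
    print(n,"blue frac",round(bl.sum()/r.sum(),2),[(cv2.contourArea(k),np.round(cv2.minEnclosingCircle(k)[0]),((onz(s,cv2.minEnclosingCircle(k)[0],.013)[:2]-c)@np.c_[u,v]*1e3).round()) for k in blobs(m,5)])
# scoop roll in grip: rotate lip/side corner about tool y
w=load("w20");T=R.from_euler("xyz",[-179.7,.05,-80.88],degrees=True);p=np.array([.6182,.1986,.1571])
for a in range(-20,21,4):
    A=R.from_euler("y",a,degrees=True)
    print(a,[np.round(proj(w,p+T.apply(A.apply(np.array(k))/1e3)),0).tolist() for k in((31,78,86),(-31,78,86),(31,0,56),(31,60,72))])
```

```text
top0 blue frac 0.48 [(22.0, array([186., 226.]), array([-82.,  23.])), (20.5, array([194., 224.]), array([-82.,  -0.])), (19.5, array([200., 212.]), array([-50., -19.])), (19.0, array([202., 224.]), array([-83., -23.])), (19.0, array([188., 215.]), array([-53.,  15.]))]
t13 blue frac 0.42 [(847.5, array([190., 184.]), array([37.,  0.]))]
t16 blue frac 1.0 []
t18 blue frac 0.88 [(132.0, array([187., 164.]), array([96.,  1.]))]
scene0 blue frac 0.54 [(34.0, array([320., 205.]), array([56., 24.])), (23.5, array([289., 182.]), array([-84.,  -7.])), (17.5, array([300., 185.]), array([-50.,  17.])), (16.0, array([297., 179.]), array([-80.,  26.])), (13.0, array([292., 189.]), array([-49., -15.]))]
s16 blue frac 1.0 []
s17 blue frac 1.0 []
s18 blue frac 1.0 []
w5 blue frac 0.49 [(116.0, array([313., 186.]), array([-81.,   1.])), (108.0, array([290., 175.]), array([-49., -16.])), (107.0, array([293., 198.]), array([-52.,  17.])), (104.5, array([314., 171.]), array([-83., -21.])), (104.0, array([313., 202.]), array([-81.,  25.]))]
-20 [[344.0, 196.0], [346.0, 268.0], [257.0, 194.0], [328.0, 195.0]]
-16 [[345.0, 190.0], [345.0, 260.0], [257.0, 188.0], [329.0, 189.0]]
-12 [[346.0, 183.0], [345.0, 253.0], [257.0, 183.0], [329.0, 183.0]]
-8 [[347.0, 176.0], [344.0, 245.0], [257.0, 178.0], [330.0, 177.0]]
-4 [[348.0, 169.0], [343.0, 238.0], [257.0, 173.0], [331.0, 171.0]]
0 [[349.0, 163.0], [343.0, 231.0], [257.0, 169.0], [332.0, 165.0]]
4 [[351.0, 156.0], [343.0, 224.0], [257.0, 164.0], [334.0, 159.0]]
8 [[352.0, 149.0], [343.0, 217.0], [257.0, 159.0], [335.0, 154.0]]
12 [[354.0, 143.0], [343.0, 210.0], [257.0, 155.0], [337.0, 148.0]]
16 [[357.0, 136.0], [344.0, 203.0], [257.0, 151.0], [338.0, 143.0]]
20 [[359.0, 130.0], [344.0, 196.0], [257.0, 147.0], [340.0, 137.0]]
```

The tray is empty, so all five plugs were carried over. The scoop had slid a few millimetres sideways in the grip, landed on the tray's -y wall, and rolled about the finger axis. I'll measure that roll and shift.

Run:
```python
from way import *
for n in("w7","w12","w14","w18","w20"):
    s=load(n);h=cv2.cvtColor(s["color"],cv2.COLOR_BGR2HSV)
    m=cv2.inRange(h,(0,0,110),(180,45,255))
    print(n,"top:",[(x,int(np.argmax(m[120:205,x]>0))+120) for x in range(256,366,12)],"right:",[(y,375-int(np.argmax(m[y,240:376][::-1]>0))) for y in range(140,206,8)])
s=load("w20")["color"]
print(s[132:170:2,300].tolist());print(s[132:170:2,340].tolist())
```

```text
w7 top: [(256, 154), (268, 154), (280, 166), (292, 166), (304, 166), (316, 166), (328, 167), (340, 166), (352, 120), (364, 120)] right: [(140, 375), (148, 375), (156, 375), (164, 375), (172, 349), (180, 348), (188, 347), (196, 347), (204, 346)]
w12 top: [(256, 162), (268, 162), (280, 161), (292, 161), (304, 161), (316, 161), (328, 161), (340, 161), (352, 120), (364, 120)] right: [(140, 375), (148, 274), (156, 375), (164, 349), (172, 349), (180, 348), (188, 347), (196, 346), (204, 353)]
w14 top: [(256, 120), (268, 129), (280, 161), (292, 161), (304, 123), (316, 125), (328, 162), (340, 162), (352, 120), (364, 120)] right: [(140, 266), (148, 264), (156, 269), (164, 349), (172, 348), (180, 348), (188, 347), (196, 346), (204, 346)]
w18 top: [(256, 120), (268, 120), (280, 120), (292, 120), (304, 120), (316, 120), (328, 120), (340, 120), (352, 120), (364, 121)] right: [(140, 375), (148, 375), (156, 375), (164, 375), (172, 375), (180, 375), (188, 375), (196, 375), (204, 375)]
w20 top: [(256, 144), (268, 144), (280, 144), (292, 144), (304, 144), (316, 144), (328, 144), (340, 144), (352, 144), (364, 120)] right: [(140, 375), (148, 363), (156, 361), (164, 359), (172, 357), (180, 355), (188, 353), (196, 351), (204, 349)]
[[90, 131, 170], [90, 131, 171], [90, 130, 170], [91, 131, 170], [91, 131, 170], [90, 130, 170], [194, 197, 203], [217, 214, 214], [217, 215, 213], [220, 217, 216], [219, 217, 215], [217, 215, 214], [217, 214, 213], [219, 216, 215], [221, 219, 217], [225, 222, 222], [226, 224, 223], [222, 220, 218], [224, 222, 220]]
[[78, 110, 147], [80, 115, 152], [84, 121, 159], [87, 125, 164], [90, 129, 169], [91, 132, 171], [175, 186, 199], [222, 219, 217], [221, 218, 217], [220, 219, 217], [219, 218, 217], [219, 216, 215], [219, 216, 215], [220, 218, 217], [222, 219, 218], [226, 224, 222], [229, 226, 224], [222, 219, 218], [225, 222, 221]]
```

```bash
cat > fit.py <<'E'
from way import *; from scipy.optimize import least_squares
def fit(s,top,lip):
    # camera pose in tool frame is fixed
    K=s["camera_matrix"];Rc=np.array([[.001,.968,.249],[1,-.001,-.001],[0,.249,-.968]]);tc=np.array([66.8,1.3,-139.1])
    def pr(X):
        c=(X-tc)@Rc;return np.array([K[0,2]-K[0,0]*c[0]/c[2],K[1,2]+K[1,1]*c[1]/c[2]])
    def f(q):
        a,dx,dy=q;A=R.from_euler("y",a,degrees=True)
        g=lambda x,y:pr(A.apply([x+0,y,87.])+[dx,dy,0])
        c0,c1,c2=g(31,10),g(31,78),g(-20,78)
        e=[c0[1]+(c1[1]-c0[1])*(x-c0[0])/(c1[0]-c0[0])-y for x,y in top]
        e+=[c1[0]+(c2[0]-c1[0])*(y-c1[1])/(c2[1]-c1[1])-x for x,y in lip]
        return e
    r=least_squares(f,[0,0,0]);return r.x.round(2),np.abs(r.fun).max().round(2)
E
python3 - <<'E'
from fit import *
w=load("w20")
print("w7",fit(w,[(280,166),(316,166),(340,166)],[(349,172),(348,180),(347,188),(346,204)]))
print("w12",fit(w,[(280,161),(316,161),(340,161)],[(349,166),(348,180),(347,188),(346,196)]))
print("w14",fit(w,[(280,161),(328,162),(340,162)],[(349,164),(348,180),(347,188),(346,204)]))
print("w20",fit(w,[(256,144),(304,144),(352,144)],[(363,148),(359,164),(355,180),(349,204)]))
E
```

```text
w7 (array([ 0.9 , -3.06,  1.53]), np.float64(0.31))
w12 (array([ 2.06, -0.44,  1.17]), np.float64(0.25))
w14 (array([-1.65,  4.32,  1.55]), np.float64(0.63))
w20 (array([ 20.57, -10.5 ,   5.81]), np.float64(0.06))
```

```bash
sed -i 's/a,dx,dy=q/a,dx,dz=q/; s/\[dx,dy,0\]/[dx,1.5,dz]/' fit.py
python3 - <<'E'
from fit import *
w=load("w20")
print("w7",fit(w,[(280,166),(316,166),(340,166)],[(349,172),(348,180),(347,188),(346,204)]))
print("w12",fit(w,[(280,161),(316,161),(340,161)],[(349,166),(348,180),(347,188),(346,196)]))
print("w14",fit(w,[(280,161),(328,162),(340,162)],[(349,164),(348,180),(347,188),(346,204)]))
print("w20",fit(w,[(256,144),(304,144),(352,144)],[(363,148),(359,164),(355,180),(349,204)]))
m=mask(w,(0,60,20),(20,255,130));m[:185]=0;m[226:]=0;m[:,:235]=0;m[:,285:]=0
for n in("w7","w14","w20"):
    s=load(n);print(n,[[("".join("#" if v else "." for v in (mask(s,(0,60,20),(20,255,140))[y,236:282:2]))) for y in range(186,214,3)]])
E
```

```text
w7 (array([ 0.9 , -3.05, -0.07]), np.float64(0.31))
w12 (array([ 2.06, -0.59,  0.96]), np.float64(0.25))
w14 (array([-1.65,  4.34, -0.16]), np.float64(0.63))
w20 (array([ 20.57,  -9.57, -10.95]), np.float64(0.06))
w7 [['.......................', '.......................', '.......................', '.......................', '.......#########.......', '......##########.......', '......##########.......', '......##########.......', '......###########......', '.....############......']]
w14 [['.......................', '.......................', '.......................', '...............#......#', '.......#########.......', '......##########.......', '......##########.......', '......###########......', '.....############......', '.....############......']]
w20 [['.......................', '.......................', '.......................', '.......................', '.......................', '.......................', '......##########.......', '......###########......', '......###########......', '......###########......']]
```

Run:
```python
from way import *
T=R.from_euler("xyz",[180,0,-80.9],degrees=True)*R.from_euler("y",-20.5,degrees=True)
q,e=ik(np.array([.6174,.197,.13]),T,[35,21,-7,0,-63,-26]);print(q.round(1),e)
print(rel([.6182,.1986,.1571],[-179.7,.05,-80.88],[.6174,.197,.13],T.as_euler("xyz",degrees=True)))
```

```text
[ 22.4  23.7  -4.1 -23.3 -59.4  -1.8] 2.0650148258027912e-13
([1.5, 1.2, 27.1], [-0.29, -20.45, 0.07])
```

Request:
{"op": "move_arm", "data": {
  "motion": [
    [[0,0,0],[0,-3,0],1],
    [[0,0,0],[0,-8,0],1],
    [[1,0,0],[0,-13,0],1],
    [[1,0,0],[0,-18,0],1],
    [[1,0,0],[0,-20.5,0],1],
    [[1,0,0],[0,-20.5,0],1],
    [[1,0,0],[0,-20.5,0],1]
  ]
}}

```text
clock: 23.92
tool_pos: [0.6169, 0.1962, 0.1524]
orientation: [179.9, 20.4, -81.1]
force: [-0.3, -0.0, -1.7]
opening: 0.0137
gripper_force: 29.9
```

Run:
```python
from fit import *; from plant import ctrl
o=ctrl.get_obs();print(o["clock"],o["tool_pos"].round(4),o["orientation"].round(2),o["force"].round(1))
w=snap(ctrl,"wrist","w21");m=cv2.inRange(cv2.cvtColor(w["color"],cv2.COLOR_BGR2HSV),(0,0,110),(180,45,255))
top=[(x,int(np.argmax(m[125:205,x]>0))+125) for x in range(256,356,12)];lip=[(375-int(np.argmax(m[y,240:376][::-1]>0)),y) for y in range(148,206,8)]
print(top,lip);T=R.from_euler("xyz",[180,0,-80.9],degrees=True)*R.from_euler("y",-20.5,degrees=True)
print(rel(o["tool_pos"],o["orientation"],[.6174,.197,.079],T.as_euler("xyz",degrees=True)))
s=snap(ctrl,"scene","s21");print([np.round(proj(s,k)).tolist() for k in((.62,.2,.17),(.62,.2,.09))])
```

```text
23.9167 [0.6169 0.1962 0.1524] [179.89  20.37 -81.08] [-0.3 -0.  -1.7]
[(256, 144), (268, 144), (280, 144), (292, 144), (304, 144), (316, 144), (328, 144), (340, 145), (352, 145)] [(362, 148), (360, 156), (359, 164), (357, 172), (355, 180), (353, 188), (352, 196), (350, 204)]
([24.9, -0.8, 69.1], [0.05, -0.13, -0.17])
[[324.0, 180.0], [322.0, 199.0]]
```

Request:
{"op": "move_arm", "data": {
  "motion": [
    [[2,0,6],[0,0,0],1],
    [[7,0,18],[0,0,0],1],
    [[12,-0.5,32],[0,0,0],1],
    [[16,-0.5,44],[0,0,0],1],
    [[19,-0.5,51],[0,0,0],1],
    [[20,-0.5,55],[0,0,0],1],
    [[21,-0.5,58],[0,0,0],1],
    [[21,-0.5,58],[0,0,0],1]
  ]
}}

```text
clock: 24.68
tool_pos: [0.6173, 0.1986, 0.0917]
orientation: [180.0, 20.4, -80.9]
force: [-0.0, 0.1, -1.7]
opening: 0.0137
gripper_force: 29.9
```

Run:
```python
from fit import *; from plant import ctrl
o=ctrl.get_obs();print(o["clock"],o["tool_pos"].round(4),o["orientation"].round(2),o["force"].round(1),o["moment"].round(2))
T=R.from_euler("xyz",[180,0,-80.9],degrees=True)*R.from_euler("y",-20.5,degrees=True)
print(rel(o["tool_pos"],o["orientation"],[.6174,.197,.079],T.as_euler("xyz",degrees=True)))
w=snap(ctrl,"wrist","w22")
for n in("w21","w22"):
    w=load(n);m=cv2.inRange(cv2.cvtColor(w["color"],cv2.COLOR_BGR2HSV),(0,0,110),(180,45,255))
    top=[(x,int(np.argmax(m[125:205,x]>0))+125) for x in range(256,356,12)];lip=[(375-int(np.argmax(m[y,240:376][::-1]>0)),y) for y in range(156,206,8)]
    print(n,top[::4],lip[::3],fit(w,top[:-1],lip))
```

```text
24.6833 [0.6173 0.1986 0.0917] [179.97  20.44 -80.88] [-0.   0.1 -1.7] [-1.29 -0.1   0.01]
([5.9, 0.1, 11.3], [0.04, -0.06, 0.02])
w21 [(256, 144), (304, 144), (352, 145)] [(360, 156), (355, 180), (350, 204)] (array([ 16.4 ,  -4.56, -12.92]), np.float64(0.83))
w22 [(256, 147), (304, 147), (352, 147)] [(361, 156), (355, 180), (350, 204)] (array([ 17.95,  -8.63, -11.9 ]), np.float64(0.46))
```

Request:
{"op": "move_arm", "data": {
  "motion": [
    [[1,0,3],[0,0,0],1],
    [[3,0,6],[0,0,0],1],
    [[4,0,8],[0,0,0],1],
    [[5,0,9.5],[0,0,0],1],
    [[5,0,9.5],[0,0,0],1]
  ]
}}

```text
clock: 25.15
tool_pos: [0.6175, 0.1971, 0.0815]
orientation: [180.0, 20.5, -80.9]
force: [-0.1, -0.0, -1.8]
opening: 0.0139
gripper_force: 29.9
```

Request:
{"op": "move_arm", "data": {
  "motion": [
    [[0.4,0,1],[0,0,0],1],
    [[0.8,0,2],[0,0,0],1],
    [[1.1,0,3],[0,0,0],1],
    [[1.1,0,3],[0,0,0],1]
  ]
}}

```text
clock: 25.48
tool_pos: [0.6183, 0.1974, 0.08]
orientation: [-179.9, 20.5, -80.8]
force: [-1.0, -0.6, 5.8]
opening: 0.0136
gripper_force: 29.9
```

Request:
{"op": "move_arm", "data": {
  "motion": [
    [[0,0,0],[0,0,0],0.7],
    [[0,0,0],[0,0,0],0.5],
    [[0,0,0],[0,0,0],0.4],
    [[0,0,0],[0,0,0],0.3],
    [[0,0,0],[0,0,0],0.3],
    [[0,0,0],[0,0,0],0.3],
    [[0,0,0],[0,0,0],0.3]
  ]
}}

```text
clock: 26.07
tool_pos: [0.6176, 0.1973, 0.0785]
orientation: [-180.0, 20.4, -80.9]
force: [0.2, 0.2, -0.1]
opening: 0.055
gripper_force: 0.0
```

Run:
```python
from fit import *; from plant import ctrl
o=ctrl.get_obs();print(o["clock"],o["tool_pos"].round(4),o["orientation"].round(2),o["force"].round(1),o["opening"])
w=snap(ctrl,"wrist","w23");m=cv2.inRange(cv2.cvtColor(w["color"],cv2.COLOR_BGR2HSV),(0,0,110),(180,45,255))
top=[(x,int(np.argmax(m[125:205,x]>0))+125) for x in range(256,356,12)];lip=[(375-int(np.argmax(m[y,240:376][::-1]>0)),y) for y in range(156,206,8)]
print(top,lip,fit(w,top[:-1],lip))
```

```text
26.0667 [0.6176 0.1973 0.0785] [-179.98   20.45  -80.86] [ 0.2  0.2 -0.1] 0.05495613785501189
[(256, 129), (268, 129), (280, 129), (292, 158), (304, 158), (316, 158), (328, 158), (340, 158), (352, 158)] [(375, 156), (358, 164), (356, 172), (354, 180), (352, 188), (350, 196), (347, 204)] (array([ 38.35, -29.29,  -2.52]), np.float64(18.1))
```

Request:
{"op": "move_arm", "data": {
  "motion": [
    [[0,0,-6],[0,0,0],0.2],
    [[0,0,-20],[0,0,0],0.1],
    [[0,0,-40],[0,0,0],0],
    [[0,0,-65],[0,0,0],0],
    [[0,0,-90],[0,0,0],0],
    [[0,0,-115],[0,0,0],0],
    [[0,0,-135],[0,0,0],0],
    [[0,0,-145],[0,0,0],0],
    [[0,0,-145],[0,0,0],0]
  ]
}}

```text
clock: 26.87
tool_pos: [0.627, 0.1464, 0.2183]
orientation: [-179.6, 20.5, -80.8]
force: [0.8, -0.2, -0.7]
opening: 0.0875
gripper_force: 0.0
```

Run:
```python
from fit import *; from plant import ctrl
o=ctrl.get_obs();print(o["clock"],o["tool_pos"].round(4),o["orientation"].round(2),o["opening"])
w=snap(ctrl,"wrist","w24");t=snap(ctrl,"top","t24");s=snap(ctrl,"scene","s24")
m=cv2.inRange(cv2.cvtColor(w["color"],cv2.COLOR_BGR2HSV),(0,0,120),(180,45,255));m[235:]=0;m[:100]=0
for c in blobs(m,200)[:3]:
    ap=cv2.approxPolyDP(c,3,True)[:,0];print("white",cv2.contourArea(c),[(a.tolist(),onz(w,a,.006)[:2].round(3).tolist()) for a in ap])
def hm(s,box):
    m=mask(s,(0,60,20),(20,255,125));k=np.zeros_like(m);x0,x1,y0,y1=box;k[y0:y1,x0:x1]=m[y0:y1,x0:x1];return k
P=[.6176,.2,.114]
for n,i in(("w",w),("t",t),("s",s)):
    x,y=map(int,proj(i,P));b=blobs(hm(i,(x-35,x+35,max(0,y-35),y+35)),20)[:2];print(n,"pred top",(x,y),[(cv2.contourArea(c),np.round(cv2.minAreaRect(c)[0]),np.round(cv2.minAreaRect(c)[1]),cv2.boundingRect(c)) for c in b])
print("before scene handle (317,195,11,16); base proj",[np.round(proj(s,k)).tolist() for k in((.6176,.2,.054),(.6176,.2,.114))])
m=mask(t,(10,60,100),(26,200,255))
for c in blobs(m,3):
    x,y=cv2.minEnclosingCircle(c)[0]
    if 296<x<342 and 205<y<250:print("cup tan",round(x),round(y),cv2.contourArea(c))
print(cup(t))
```

```text
26.8667 [0.627  0.1464 0.2183] [-179.63   20.45  -80.79] 0.08752738007689205
white 2395.0 [([257, 141], [0.622, 0.183]), ([256, 161], [0.619, 0.212]), ([263, 162], [0.609, 0.212]), ([265, 187], [0.599, 0.252]), ([302, 187], [0.547, 0.243]), ([305, 177], [0.547, 0.226]), ([313, 176], [0.537, 0.223]), ([319, 141], [0.544, 0.17])]
white 1469.0 [([0, 124], [0.942, 0.212]), ([0, 216], [1.0, 0.374]), ([33, 205], [0.941, 0.342])]
white 402.0 [([178, 216], [0.724, 0.328]), ([158, 216], [0.755, 0.333]), ([146, 228], [0.775, 0.362]), ([136, 228], [0.791, 0.365]), ([144, 229], [0.778, 0.365]), ([139, 233], [0.787, 0.376]), ([166, 233], [0.743, 0.368])]
w pred top (258, 203) [(272.0, array([258., 181.]), array([26., 12.]), (252, 168, 13, 27))]
t pred top (181, 159) [(289.0, array([154., 160.]), array([17., 65.]), (146, 128, 18, 66)), (165.0, array([206., 160.]), array([18., 17.]), (197, 151, 18, 19))]
s pred top (322, 192) [(126.0, array([299., 221.]), array([24., 10.]), (287, 216, 25, 11)), (122.5, array([294., 210.]), array([14., 15.]), (287, 203, 15, 16))]
before scene handle (317,195,11,16); base proj [[320.0, 207.0], [322.0, 193.0]]
(((319.14306640625, 227.92210388183594), 16.650245666503906), array([ 0.4456, -0.1785,  0.07  ]), np.float64(178.88487211647555))
```

Run:
```python
from fit import *
def asc(n,x0,x1,y0,y1,st=1):
    s=load(n);h=cv2.cvtColor(s["color"],cv2.COLOR_BGR2HSV).astype(int);print(n)
    for y in range(y0,y1,st):
        print(y,"".join("B" if 100<=a[0]<=130 and a[1]>90 else "#" if a[1]<50 and a[2]>130 else "g" if a[1]<60 else "h" if a[2]<125 else "." for a in h[y,x0:x1:st]))
asc("scene0",300,340,186,226);asc("s24",300,340,186,226)
asc("w24",236,330,120,236,2)
w=load("w24");u=np.array([.987,.16]);
for k in("pred handle bottom",.054),("top",.114):print(k,np.round(proj(w,[.6176,.2,k[1]])))
```

```text
scene0
186 ...hBBBBBBBBB...........................
187 ..#BBBBBBBBBBB..........................
188 gggBBBBBBBBBBBB#........................
189 BBBBBBBBBBBBBBBBg.......................
190 BBBBBBBBBBBBBBBBB#......................
191 BBBBBBBBBBBBBBBBBB#.....................
192 BBBBBBBBBBBBBBBBBB......................
193 BBBBBBBBBBBBBBBBBBBB#...................
194 BBBBBBBBBBBBBBBBBBhh.................hhh
195 BBBBBBBBBBBBBBBBBBh......hhh.....hhh....
196 BBBBBBBBBBBBBBBBBBgh...hhhhh..hh........
197 BBBBBBBBBBBBBBBBBhhhhhhhhhhhh...........
198 BBBBBBBBBBBBBBBBBhhhhhhhhhhh............
199 BBBBBBBBBBBBB.#gBghhhhhhhhh.............
200 BBBBBBBBBBB.#####ghhhhhhhhh.............
201 BBBBBBBB.#########hhhhhhhhh.............
202 BBBBBB.###########hhhhhhhhhg............
203 BBB.##############hhhhhhhhgBB...........
204 BB.###############hhhhhhhhgBBB..........
205 BBB###############hhhhhhhhhBBBg.........
206 BBBB#############hhhhhhhhh#gBBB#........
207 BBBBB############hhhhhhhhh####.B#.......
208 BBBBB.############hhhhhhh#####BBB#......
209 BBBBBB.##########ghhhhgggg####BBBB......
210 BBBBBBB##
[... 4899 characters left out ...]
.......
212 ...............................................
214 ...............................................
216 ...............................................
218 ..............................................h
220 ..............................................h
222 ..............................................g
224 ..............................................g
226 ..............................................g
228 ..............................................g
230 ..............................................g
232 ..............................................g
234 ggggggggggggggggggggggggggggggggggggggggggggggg
('pred handle bottom', 0.054) [258. 172.]
('top', 0.114) [258. 203.]
```

Run:
```python
from fit import *; from plant import ctrl
t=load("t24");r=np.zeros((384,512),np.uint8);cv2.circle(r,(318,228),14,255,-1)
m=mask(t,(10,60,100),(26,255,255))&r
print("cup plugs",[(np.round(cv2.minEnclosingCircle(c)[0]).tolist(),cv2.contourArea(c)) for c in blobs(m,1)],"area",(m>0).sum())
# bystanders / table: difference from first views
for a,b in(("top0","t24"),("scene0","s24")):
    d=cv2.absdiff(load(a)["color"],load(b)["color"]).max(2);print(a,[(n,float((d[y0:y1,x0:x1]>40).mean().round(2))) for n,x0,x1,y0,y1 in ((("glue",80,120,158,184),("stone",214,288,104,128),("plane",380,458,195,222)) if a=="top0" else (("glue",372,396,152,200),("stone",248,324,250,290),("plane",62,136,222,264)))])
```

```text
cup plugs [([328.0, 230.0], 50.5), ([322.0, 238.0], 23.5), ([316.0, 226.0], 20.0), ([312.0, 218.0], 18.0)] area 153
top0 [('glue', 0.35), ('stone', 0.44), ('plane', 0.04)]
scene0 [('glue', 0.0), ('stone', 0.25), ('plane', 0.05)]
```

```bash
python3 -c "
from plant import ctrl
print(ctrl.close_job())"
```

```text
the job is handed in; nothing more can be done
None
```

The job is handed in after about 27 s of robot time: the carousel is on its stop, all five plugs went into the red cup as far as the images show, and the scoop stands upright and released in the blue tray. The scoop's first set-down hit the tray wall and had to be redone, and the stone, glue and plane were never approached, though shadows kept the image check of them from being conclusive.

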